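# Zero the bench comparator on the setting pin, then gauge the axle sleeve

## Task

Zero the bench comparator on the setting pin that is standing in it: turn the dial's bezel until the zero arrowhead is under the needle, and let go. Then stand the setting pin upright in the empty middle bay of the grey tray, and put the axle sleeve from the tray into the comparator in its place: upright on the work rest, slid in along the anvil past the sprung contact point until it is fully home against both the backstop and the anvil, without forcing the comparator and with the bezel left as you set it. Let go of it there, and leave everything else where it is.

Things in the scene. Friction and masses are not known exactly. Their poses are not given: they have to be found in the camera images.
- comparator: Bench comparator, fixed: grey base 82 x 205 x 16 mm, along its y axis (the measuring axis) a steel anvil at the +y end and a dial gauge lying face up at the -y end. Parts slide in along its +x. Origin: on the shelf, straight below the sprung contact point's axis. A seated part of radius r has its axis at x = 16.5 mm - r, y = 30 mm - r, foot at z = 40 mm of this frame.
- rest_front (a point): Free front part of the flat, level work rest, where a part can be set down before it is slid in: at x -36, y 12, z 40 mm of the comparator's frame. The rest reaches from x -64 to 24, y -22 to 32 mm.
- anvil_face (a point): On the anvil face opposite the contact point (comparator frame x 0, y 30, z 54 mm). The face is the plane y = 30 mm looking to -y, x from -45 to 18 mm; its top and that of the post behind it is at z = 64 mm.
- spindle (a joint): Sprung spindle of the dial gauge: 0 = fully out (its tip 27 mm from the anvil face), grows in metres as the tip is pushed back (to -y); stop at 0.012. Spring 5 N at 0, plus 1 N per mm. A round part slid along the anvil to +x pushes the domed tip back by itself: it takes up to about 15 N to slide in, and 4 to 9 N of friction remain near x = 0 until it meets the backstop.
- bezel (a joint): Turnable bezel on the dial: coin-edged steel ring 56 mm in diameter, from 62 to 74 mm above the shelf, carrying the white scale (20 divisions) and the black zero arrowhead. Radians, clockwise from above positive; at 0 the arrowhead points along +x of the comparator. Stays where it is left (friction 0.08 N m).
- needle (a joint): Needle of the dial, radians, clockwise from above positive, at 0 pointing along +x of the comparator. Driven by the spindle, one turn for 20 mm (0.314 rad per mm). The dial reads zero when joint needle = joint bezel.
- dial_centre (a point): Centre of the dial on the bezel's upper plane, 74 mm above the shelf, at x 0, y -75 mm of the comparator; bezel and needle turn about the vertical through it. The case below the bezel is 53 mm wide, 44 to 62 mm above the shelf.
- needle_tip (a point): A point near the needle's free end, 20.5 mm from the dial's axis.
- zero_mark (a point): The zero arrowhead of the scale, 20.5 mm from the dial's axis, at the needle's height; it turns with the bezel.
- master: The setting pin (master): ground steel pin, at the start standing seated in the comparator. Lower 28 mm is a cylinder 29 mm in diameter, above it a knurled handle 20 mm in diameter up to 68 mm. 0.24 kg. Origin: centre of its underside, z up its axis.
- sleeve: The axle sleeve to be gauged: plain aluminium tube, 31 mm in outer diameter, 60 mm tall, bore 21 mm, at the start standing in one of the two end bays of the tray. 0.16 kg, varies. Origin: centre of its underside, z up its axis.
- tray: Grey plastic tray fixed to the shelf, 72 x 192 mm (its x, y), walls 14 mm high and 4 mm thick, floor at 4 mm; two dividers make three bays in a row along its y, their centres at y = -63, 0 and +63 mm. The middle bay is empty. Origin: centre of its underside.
- pivot_bolt: Bystander: steel bolt standing on its hexagon head (30 mm across flats, 12 mm high), shank 17 mm in diameter, 48 mm tall, in the other end bay of the tray. Origin: centre of its underside.
- jar: Bystander: closed glass jar of valve caps, 54 mm in diameter, 64 mm tall. Origin: centre of its underside.
- pedal_wrench: Bystander: chrome pedal wrench lying flat, 316 mm long, 7 mm thick. Origin: middle of its underside.
- tire_lever1: Bystander: orange plastic tire lever lying flat, about 110 mm long, 10 mm high. Origin: under its middle.
- tire_lever2: Bystander: the other tire lever, alike.
- grip: Bystander: green silicone handlebar grip lying on the shelf, 130 mm long, 36 mm thick. Origin: under its middle.
- contact_point: Domed contact point on the spindle's end, 5 mm radius, polished. Origin: at its tip, on the measuring axis, 54 mm above the shelf (comparator frame x 0, y 3 mm when fully out). Between it and the dial a clamp bracket holds the stem: x -11 to 11, y -41 to -27 mm, top z = 62 mm, screw head out to x = 21 mm.
- backstop: Backstop: a rigid 4 mm steel blade across the work rest. Origin: middle of its top edge on the face (comparator frame x 16.5, y 12, z 52 mm). The face is the plane x = 16.5 mm looking to -x, y from -3 to 27 mm, 12 mm high.
Things that resemble listed ones, but are neither listed nor needed, are in the scene too. What is shaped like the sleeve but red is not meant.

How it is judged:
By the outcome, as a careful person would: the job done as asked, in the order asked, and still so for the second after the job is handed in, with the robot touching nothing.
It also fails if it takes over 67 s, if anything falls off the work surface, if the arm or the gripper's body presses on something with over 40 N, if the wrist force passes 120 N, or if a joint passes its speed limit or range.

## Robot

A 7-joint arm with a two-finger parallel gripper is mounted at the origin on the work surface. World frame = base frame: x ahead of the robot, y to its left, z up, the work surface at z = 0. Lengths are in mm, angles in rad, forces in N, time in s.
With the tool pointing down it reaches from about 375 to 925 mm from the base axis. Payload 3.1 kg.
Tool frame: the origin (TCP) lies midway between the tips of the shut fingers; the grasp point (between the pads) lies 19 mm behind it; z points along the fingers, y is the direction in which the jaws open and shut (so a half turn about z gives the same grasp; the last joint's range is limited). The gripper opens to 85 mm and grips with 20 to 120 N. Pads are 22 mm wide; open, the fingers measure 114 mm over their backs; the gripper's body (76 mm by 85 mm) begins 54 mm behind the grasp point. The pads swing forward as they close: fully open they stand 13 mm farther back than shut.
Start: joints at [-1.216, 0.383, 0.044, 1.598, -0.018, 1.161, -0.05], TCP at [284.344, 584.509, 231.269] pointing down, gripper open.
Joint ranges: [-2.61, 2.61], [-0.41, 2.15], [-1.48, 1.57], [0, 2.5], [-1.57, 4.71], [0.05, 1.97], [-2.85, 2.85]. Speed limits (rad/s): [2.79, 2.79, 3.14, 3.14, 3.14, 3.14, 3.14].

## Interface

Orientations are given as [roll, pitch, yaw] about the fixed x, y, z axes, in that order (R = Rz(yaw) Ry(pitch) Rx(roll)).
In Python, from rig import ctrl, capture, camera_params gives the robot as it stands.
- The arm moves only by the tool arm_command, never from a script. Its argument "rows" is a list of rows, each a list of 4 numbers: the shift along the tool's x, y, z in mm, then the turn about the tool's z in rad. A call has 1 to 5 rows; each row shifts and turns the commanded pose from where the row before left it, along the tool's axes as they then stand; what a row does not reach is not made up. A row lasts 1/8 s, in which the tool goes at most 62.5 mm and 10.7 degrees, less where a joint would pass 70% of its speed; a pose out of reach is approached as far as the arm can. A call is refused whole if a number of a shift passes 62.5 or a number of a turn 0.188, either way. A call with a gripper value outside its range is refused whole. "claw" is the finger opening in mm, from 0 to 85.4, set as the call begins (left out, the last holds). The fingers move at their own pace and stop on an object; "newtons" is the grip in N (left out, the last holds). Time passes only in rows, so rows that do not move let the fingers close. It gives the time, the measured TCP pose, the force and the opening at its end, in the units of the state.
- ctrl.observe(): the state, without advancing time (a new reading comes with each control period).
- capture(name): name is "scene" or "top" or "wrist"; returns the picture (480x640x3 uint8, red, green, blue); there is no depth.
- camera_params(name): a dict with "camera_matrix" (3x3 intrinsics, pixels), "k1" (the pictures are not rectified: a ray, as slopes to the right and down, at radius r is drawn at 1 + k1 r^2 times it, then the intrinsics apply), "position" and "orientation" of the camera in the world. Camera axes: x right, y up, looking along -z (the intrinsics and any distortion apply to the point x, -y, -z); pixel columns grow to the right and rows downward; lengths in mm; the calibration is good to about 2 mm. A picture is of the moment at which its call begins: read the wrist's pose just before it. camera_params takes no time and is no camera call; for the wrist camera it gives the pose at the moment of the call.
- ctrl.hand_in(): hands the job in, once; it reports no verdict.
The state is a dict: "t": time; "joint_positions": joint angles; "dq": joint speeds; "joint_torque": joint torques, N m; "ee_pos": TCP position; "tool_rot": TCP orientation; "ft_force": force on the tool from outside, world axes, zero at the start; "torque": the same for the moment, N m; "opening": finger opening in mm.
Only numpy, scipy, OpenCV 4.12 (cv2) and the standard library are available. Lean on these libraries where they do the work, as an engineer would, in place of code of your own. Each camera call takes 0.05 s, during which the arm holds its last target.

## Working session

There is one attempt and no reset: what is moved stays moved. The work goes in short steps, Python scripts to look and compute and a tool call to move; the robot and the scene stay as the last step left them, time stands still between calls to the robot, and variables do not carry over. Pictures are saved under pics/ and viewed, and the job is handed in when it is done.

Besides the shell and the picture viewer there is one more tool, called in YAML: its name, and indented under it one key for each argument. arm_command: Moves the arm, as the interface text tells. Its arguments: {"type":"object","properties":{"rows":{"type":"array","items":{"type":"array","items":{"type":"number"}}},"claw":{"type":"number"},"newtons":{"type":"number"}},"required":["rows"]}

```bash
ls; mkdir -p pics; cat > h.py <<'E'
import numpy as np, cv2, json
from rig import ctrl, capture, camera_params
from scipy.spatial.transform import Rotation as R
def snap(cam,name):
    p=camera_params(cam); im=capture(cam)
    cv2.imwrite(f'pics/{name}.png',cv2.cvtColor(im,cv2.COLOR_RGB2BGR))
    json.dump({k:np.array(v).tolist() for k,v in p.items()},open(f'pics/{name}.json','w'))
    return im,p
def load(name): return {k:np.array(v) for k,v in json.load(open(f'pics/{name}.json')).items()}
def rot(o):
    o=np.array(o)
    if o.shape==(3,3): return o
    if o.shape==(3,): return R.from_euler('xyz',o).as_matrix()
    raise Exception(o)
def proj(p,P):
    P=np.atleast_2d(P).astype(float); M=rot(p['orientation']); c=(P-np.array(p['position']))@M
    x=c[:,0]/-c[:,2]; y=-c[:,1]/-c[:,2]; r2=x*x+y*y; s=1+float(p['k1'])*r2
    K=np.array(p['camera_matrix']); return np.c_[K[0,0]*x*s+K[0,2],K[1,1]*y*s+K[1,2]]
def ray(p,u,v):
    K=np.array(p['camera_matrix']); xd=(u-K[0,2])/K[0,0]; yd=(v-K[1,2])/K[1,1]; x,y=xd,yd
    for _ in range(20):
        s=1+float(p['k1'])*(x*x+y*y); x,y=xd/s,yd/s
    return np.array(p['position']),rot(p['orientation'])@np.array([x,-y,-1.])
def onz(p,u,v,z):
    o,d=ray(p,u,v); return o+d*(z-o[2])/d[2]
E
python3 - <<'E'
from h import *
print(ctrl.observe())
for c in ['scene','top','wrist']:
    im,p=snap(c,c+'0'); print(c,p)
E
```

```text
pics
{'t': 0.0, 'joint_positions': array([-1.21579289,  0.38381943,  0.04381415,  1.59962861, -0.01787338,
        1.16121125, -0.04990493]), 'dq': array([ 0.00151797, -0.00043969, -0.00025361,  0.00110409, -0.00106664,
        0.00020154, -0.00134308]), 'joint_torque': array([-4.94731958e-04, -4.33470726e+01,  1.02427650e+00, -2.49515766e+01,
        1.06035895e-02,  1.13394271e-02, -5.03757121e-06]), 'ee_pos': array([283.94461328, 583.6190493 , 229.87162584]), 'tool_rot': array([-3.13892278e+00,  1.59950911e-04,  2.68889237e+00]), 'ft_force': array([-0.46181337, -1.27788823, -0.38426253]), 'torque': array([ 0.06921928,  0.04327166, -0.00434541]), 'opening': 85.30144525216136}
scene {'camera_matrix': array([[602.59625878,   0.        , 326.94735924],
       [  0.        , 602.59625878, 234.65909274],
       [  0.        ,   0.        ,   1.        ]]), 'k1': 0.03273330455983485, 'position': array([1415.57219852,  320.88045222,  859.5375275 ]), 'orientation': array([ 0.81302032, -0.00316454,  1.97684618])}
top {'camera_matrix': array([[436.62112942,   0.        , 322.44821477],
       [  0.        , 436.62112942, 239.40697172],
       [  0.        ,   0.        ,   1.        ]]), 'k1': -0.07771298948255657, 'position': array([ 551.09396328,  -17.03651261, 1134.17613068]), 'orientation': array([ 0.09319424,  0.00215223, -1.5412525 ])}
wrist {'camera_matrix': array([[424.19468868,   0.        , 316.59664404],
       [  0.        , 424.19468868, 244.13153589],
       [  0.        ,   0.        ,   1.        ]]), 'k1': -0.06599261073531609, 'position': array([219.25958561, 615.38387181, 372.13965435]), 'orientation': array([-0.28652862,  0.00279471,  1.11809473])}
```

View pics/scene0.png

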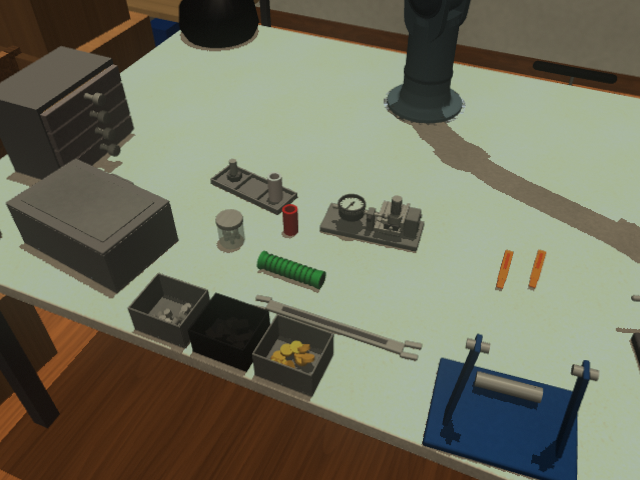

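View pics/top0.png

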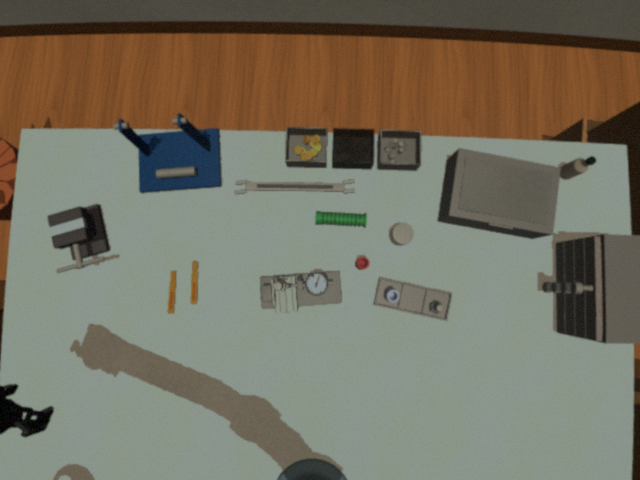

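View pics/wrist0.png

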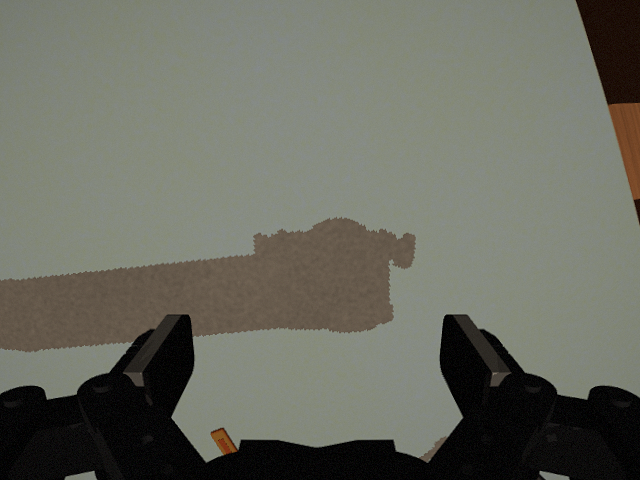

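The top view shows the comparator at about (300,290) with its dial on the right at (317,283), the tray at (412,298) with the sleeve at (392,295) and the bolt at (436,306), and the red tube at (362,263).

```bash
python3 - <<'E'
from h import *
for cam in ['top0']:
    im=cv2.imread(f'pics/{cam}.png'); c=im[225:335,240:470]; cv2.imwrite('pics/top0c.png',cv2.resize(c,None,fx=3.4,fy=3.4,interpolation=cv2.INTER_CUBIC))
im=cv2.imread('pics/scene0.png'); c=im[150:260,200:440]; cv2.imwrite('pics/scene0c.png',cv2.resize(c,None,fx=3.3,fy=3.3,interpolation=cv2.INTER_CUBIC))
p=load('top0')
for n,u,v,z in [('dial',317,283,74),('compL',261,292,16),('compR',341,287,16),('master',286,281,68),('sleeve',392,295,60),('bolt',436,306,48),('trayL',376,292,14),('trayR',449,304,14),('red',362,263,60),('jar',401,233,64)]:
    print(n,onz(p,u,v,z).round(1))
s=ctrl.observe(); w=camera_params('wrist'); 
T=R.from_euler('xyz',s['tool_rot']).as_matrix(); print(T.round(3)); print('cam in tool',T.T@(np.array(w['position'])-s['ee_pos'])); print((T.T@rot(w['orientation'])).round(3))
E
```

```text
dial [543.9  -1.8  74. ]
compL [516.2 141.2  16. ]
compR [535.1 -62.4  16. ]
master [546.4  73.9  68. ]
sleeve [ 519.7 -186.1   60. ]
bolt [ 495. -298.   48.]
trayL [ 524.9 -152.2   14. ]
trayR [ 499.1 -340.4   14. ]
red [ 596.  -110.7   60. ]
jar [ 672.6 -205.3   64. ]
[[-0.899  0.437 -0.001]
 [ 0.437  0.899 -0.002]
 [-0.    -0.002 -1.   ]]
cam in tool [  72.0718547    -0.18510301 -142.14121746]
[[ 0.     0.959  0.283]
 [ 1.    -0.     0.   ]
 [ 0.     0.283 -0.959]]
```

View pics/top0c.png

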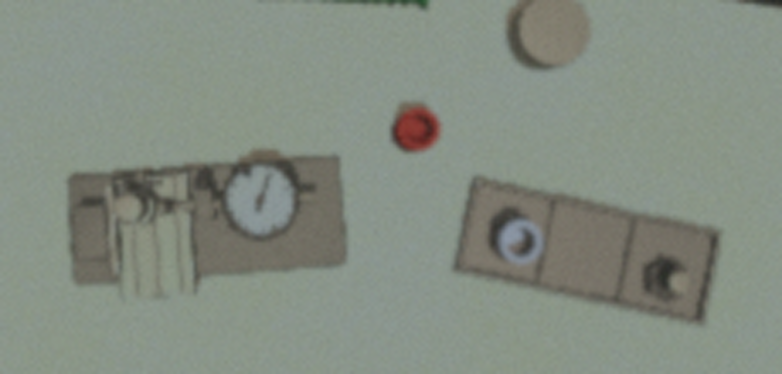

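View pics/scene0c.png

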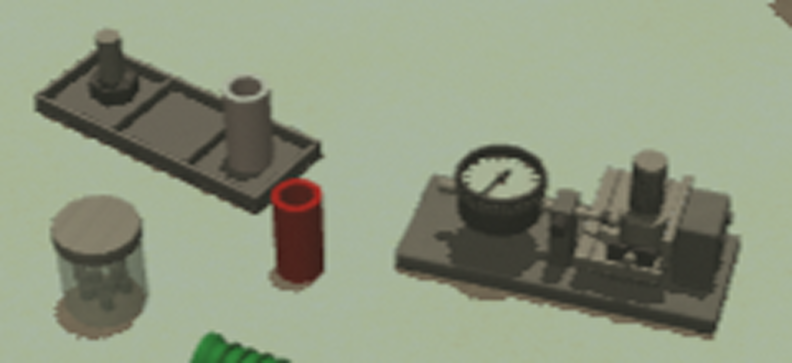

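```bash
cat >> h.py <<'E'
def plan(target,yaw=None,n=None,dr=0.185,step=58):
    """print rows to bring measured TCP to world target (mm) and yaw"""
    s=ctrl.observe(); p=s['ee_pos'].copy(); y=s['tool_rot'][2]
    d=np.array(target)-p; dy=0 if yaw is None else (yaw-y+np.pi)%(2*np.pi)-np.pi
    n=n or max(1,int(np.ceil(max(np.linalg.norm(d)/step,abs(dy)/dr))))
    rows=[]
    for i in range(n):
        a=y+dy*i/n; tx=np.array([np.cos(a),np.sin(a),0]); ty=np.array([np.sin(a),-np.cos(a),0])
        rows.append([round(d@tx/n,1),round(d@ty/n,1),round(-d[2]/n,1),round(-dy/n,4)])
    print('t',round(s['t'],2),'pos',p.round(1),'rot',s['tool_rot'].round(4),'d',d.round(1),'dyaw',round(dy,3),'F',s['ft_force'].round(1),'M',s['torque'].round(2),'op',round(s['opening'],1))
    for i in range(0,n,5): print(rows[i:i+5])
E
python3 -c "
from h import *
plan([545,0,230],1.664)"
```

```text
t 0.15 pos [284.1 583.8 230.2] rot [-3.1395e+00  1.0000e-04  2.6888e+00] d [ 2.609e+02 -5.838e+02 -2.000e-01] dyaw -1.025 F [ 0.4 -0.9 -0.4] M [-0.05  0.04  0.03] op 85.6
[[np.float64(-40.8), np.float64(-34.2), np.float64(0.0), np.float64(0.0854)], [np.float64(-43.6), np.float64(-30.6), np.float64(0.0), np.float64(0.0854)], [np.float64(-46.1), np.float64(-26.8), np.float64(0.0), np.float64(0.0854)], [np.float64(-48.2), np.float64(-22.8), np.float64(0.0), np.float64(0.0854)], [np.float64(-49.9), np.float64(-18.6), np.float64(0.0), np.float64(0.0854)]]
[[np.float64(-51.3), np.float64(-14.3), np.float64(0.0), np.float64(0.0854)], [np.float64(-52.4), np.float64(-9.8), np.float64(0.0), np.float64(0.0854)], [np.float64(-53.0), np.float64(-5.3), np.float64(0.0), np.float64(0.0854)], [np.float64(-53.3), np.float64(-0.8), np.float64(0.0), np.float64(0.0854)], [np.float64(-53.2), np.float64(3.8), np.float64(0.0), np.float64(0.0854)]]
[[np.float64(-52.6), np.float64(8.3), np.float64(0.0), np.float64(0.0854)], [np.float64(-51.7), np.float64(12.8), np.float64(0.0), np.float64(0.0854)]]
```

arm_command:
  rows:
    - [-41, -34, 0, 0.085]
    - [-43.5, -30.5, 0, 0.085]
    - [-46, -27, 0, 0.085]
    - [-48, -23, 0, 0.085]
    - [-50, -18.5, 0, 0.085]

```text
t: 0.78
ee_pos: [393.5, 339.6, 231.1]
tool_rot: [-3.141, -0.0, 2.261]
ft_force: [0.2, 1.0, 0.2]
opening: 85.4
```

arm_command:
  rows:
    - [-51.5, -14.5, 0, 0.085]
    - [-52.5, -10, 0, 0.085]
    - [-53, -5.5, 0, 0.085]
    - [-53.5, -1, 0, 0.085]
    - [-53, 4, 0, 0.085]

```text
t: 1.4
ee_pos: [502.4, 96.3, 231.2]
tool_rot: [3.142, -0.0, 1.836]
ft_force: [-0.1, 0.6, -0.0]
opening: 85.5
```

arm_command:
  rows:
    - [-52.5, 8.5, 0, 0.085]
    - [-51.5, 13, 0, 0.09]
    - [0, 0, 0, 0]
    - [0, 0, 0, 0]

```text
t: 1.9
ee_pos: [546.0, 1.8, 230.8]
tool_rot: [-3.14, -0.001, 1.664]
ft_force: [-0.6, -0.2, 0.9]
opening: 85.0
```

```bash
python3 - <<'E'
from h import *
s=ctrl.observe(); print(s['t'],s['ee_pos'],s['tool_rot'],s['ft_force']); snap('wrist','w1')
E
```

```text
1.9 [546.01556353   1.81477928 230.81854907] [-3.14044276e+00 -7.38774895e-04  1.66407490e+00] [-0.56732821 -0.24249082  0.86162212]
```

View pics/w1.png

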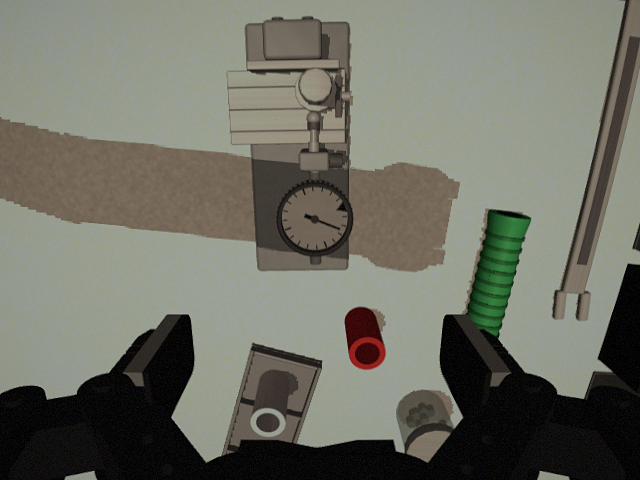

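The wrist view shows the dial at (315,217), the arrowhead at about (343,207), the needle tip towards (340,228) and the master top at (315,85). The sleeve rim is at (268,422) and the red tube at (366,350). I'll zoom in to measure.

```bash
python3 - <<'E'
from h import *
im=cv2.imread('pics/w1.png')
cv2.imwrite('pics/w1a.png',cv2.resize(im[170:270,250:380],None,fx=6,fy=6,interpolation=cv2.INTER_CUBIC))
cv2.imwrite('pics/w1b.png',cv2.resize(im[10:180,220:380],None,fx=3.5,fy=3.5,interpolation=cv2.INTER_CUBIC))
E
```

```text
(no output)
```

View pics/w1a.png

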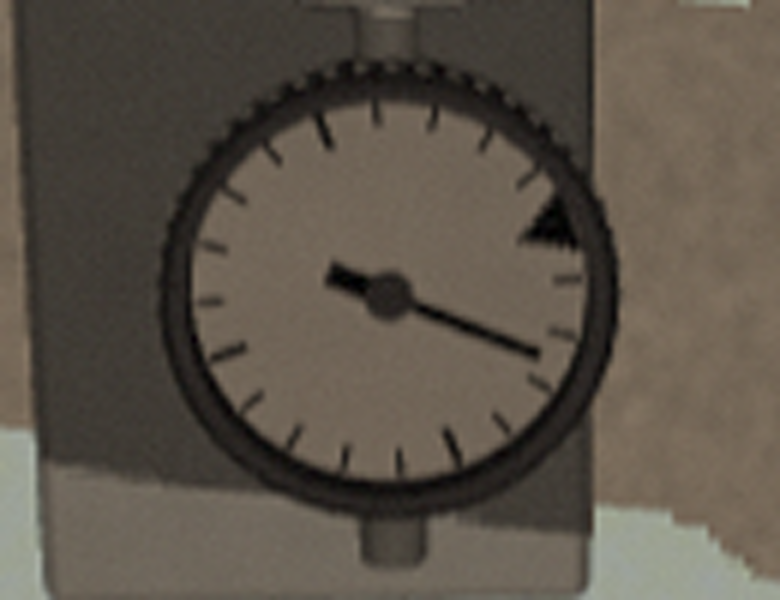

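View pics/w1b.png

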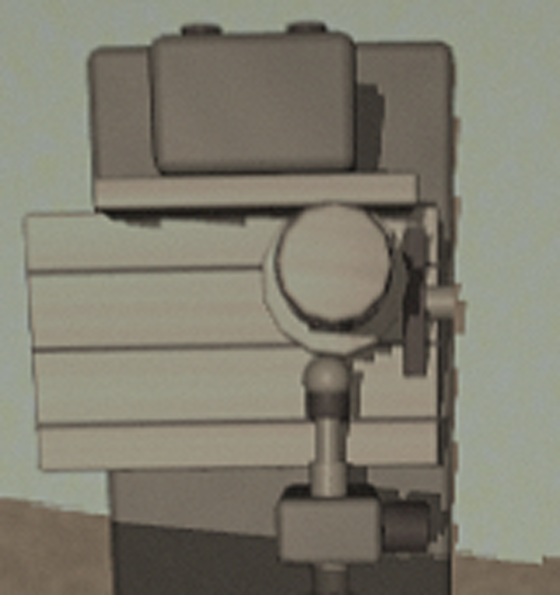

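```bash
cat > fit.py <<'E'
from h import *
from scipy.optimize import least_squares
def C2W(q,P):
    c,s=np.cos(q[2]),np.sin(q[2]); P=np.atleast_2d(P)
    return np.c_[q[0]+c*P[:,0]-s*P[:,1], q[1]+s*P[:,0]+c*P[:,1], P[:,2]]
E
python3 - <<'E'
from fit import *
p=load('w1')
pts=[((0,-75,74),(314.8,218.3)),((-45,30,64),(247.1,69.4)),((18,30,64),(339.4,68.3)),((2,15.5,108),(315.1,84.9)),((-64,-22,40),(230.9,144.3)),((-64,32,40),(227.1,71.4)),((24,-22,40),(345.7,142.9))]
P=np.array([a for a,b in pts],float);U=np.array([b for a,b in pts])
f=lambda q:(proj(p,C2W(q,P))-U).ravel()
r=least_squares(f,[545,70,0.09]); print(r.x,r.fun.reshape(-1,2).round(2).tolist())
q=r.x; print('dial',C2W(q,[0,-75,74]),'master',C2W(q,[2,15.5,108]))
for z in (70,72,74):
  c=onz(p,314.7,219.3,z)
  def ang(u,v,c=c):
    d=onz(p,250+u/6,170+v/6,z)-c; return -(np.arctan2(d[1],d[0])-q[2]),np.hypot(*d[:2])
  print(z,c,'needle',ang(540,353),'arrow',ang(549,232),ang(562,190),ang(578,247),ang(520,240))
  print([ang(*a)[0] for a in [(567,280),(563,333),(540,383),(453,447),(399,462),(209,301),(321,130),(377,112)]])
# tray things
for n,u,v,z in [('sleeve top',268,422,64),('red top',367,353,60)]: print(n,onz(p,u,v,z))
E
```

```text
[5.36163722e+02 7.77181496e+01 1.07573448e-01] [[0.19, 2.26], [-0.01, -0.32], [-0.35, -0.91], [0.64, -0.18], [0.2, 0.36], [-0.53, -0.78], [-0.27, -0.14]]
dial [[544.21617909   3.15168308  74.        ]] master [[536.48798671  93.34328492 108.        ]]
70 [543.98649552   3.13694843  70.        ] needle (np.float64(0.3825930118478021), np.float64(19.975217418442273)) arrow (np.float64(-0.37237282559885215), np.float64(21.051799307091375)) (np.float64(-0.5437985919584484), np.float64(24.738294212902247)) (np.float64(-0.24394311784549394), np.float64(23.839716248955796)) (np.float64(-0.39547724053659083), np.float64(17.43844207149117))
[np.float64(-0.07663120392118326), np.float64(0.22859116962588877), np.float64(0.5463752355736907), np.float64(1.1900444457276436), np.float64(1.523013699250716), np.float64(3.126115859924692), np.float64(-1.9318944468833623), np.float64(-1.614653314278461)]
72 [543.95545177   3.59936689  72.        ] needle (np.float64(0.38259301184780187), np.float64(19.84337697573437)) arrow (np.float64(-0.3723728255988527), np.float64(20.912853207917337)) (np.float64(-
[... 493 characters left out ...]
(np.float64(0.382593011847801), np.float64(19.71153653302646)) arrow (np.float64(-0.37237282559885193), np.float64(20.773907108743412)) (np.float64(-0.5437985919584489), np.float64(24.41173880251093)) (np.float64(-0.2439431178454956), np.float64(23.52502242826252)) (np.float64(-0.39547724053659095), np.float64(17.20824763859165))
[np.float64(-0.07663120392118465), np.float64(0.22859116962588863), np.float64(0.5463752355736904), np.float64(1.1900444457276482), np.float64(1.5230136992507213), np.float64(3.1261158599246923), np.float64(-1.9318944468833623), np.float64(-1.6146533142784638)]
sleeve top [ 519.93373668 -183.66372769   64.        ]
red top [ 598.22311522 -109.12022106   60.        ]
```

```bash
python3 -c "
from h import *
plan([544.2,3.3,110],2.06)"
```

```text
t 1.95 pos [545.9   2.9 230.8] rot [-3.1404e+00 -1.0000e-03  1.6661e+00] d [  -1.7    0.4 -120.8] dyaw 0.394 F [0.3 0.  0. ] M [-0.02  0.01  0.01] op 85.5
[[np.float64(0.2), np.float64(-0.6), np.float64(40.3), np.float64(-0.1313)], [np.float64(0.3), np.float64(-0.5), np.float64(40.3), np.float64(-0.1313)], [np.float64(0.3), np.float64(-0.5), np.float64(40.3), np.float64(-0.1313)]]
```

arm_command:
  rows:
    - [0.2, -0.6, 40, -0.131]
    - [0.3, -0.5, 40, -0.131]
    - [0.3, -0.5, 40, -0.132]
    - [0, 0, 0, 0]
    - [0, 0, 0, 0]
  claw: 66
  newtons: 25

```text
t: 2.58
ee_pos: [545.6, 2.9, 112.5]
tool_rot: [3.14, 0.0, 2.058]
ft_force: [-0.4, 0.2, 0.1]
opening: 66.1
```

```bash
python3 - <<'E'
from h import *
plan([544.2,3.3,110],2.06)
snap('wrist','w2')
plan([544.2,3.3,110],2.06)
E
```

```text
t 2.58 pos [545.6   2.9 112.5] rot [3.1398e+00 2.0000e-04 2.0579e+00] d [-1.4  0.4 -2.5] dyaw 0.002 F [-0.4  0.2  0.1] M [ 0.06 -0.   -0.01] op 66.1
[[np.float64(1.0), np.float64(-1.0), np.float64(2.5), np.float64(-0.0021)]]
t 2.62 pos [546.3   2.6 113.2] rot [3.1382e+00 8.0000e-04 2.0578e+00] d [-2.1  0.7 -3.2] dyaw 0.002 F [-0.2 -0.2 -0.1] M [ 0.   -0.02  0.01] op 66.0
[[np.float64(1.6), np.float64(-1.6), np.float64(3.2), np.float64(-0.0022)]]
```

View pics/w2.png

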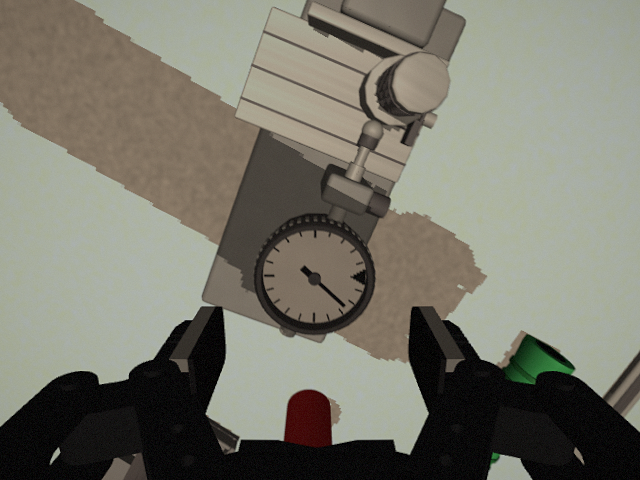

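The fingers' pad corners are at (223,307) and (411,307), so the tips sit about 5 mm behind the TCP at this opening. The dial hub is at (314.5,278.5).

```bash
python3 - <<'E'
from fit import *
im=cv2.imread('pics/w2.png')
cv2.imwrite('pics/w2a.png',cv2.resize(im[205:345,245:385],None,fx=4.2,fy=4.2,interpolation=cv2.INTER_CUBIC))
cv2.imwrite('pics/w2b.png',cv2.resize(im[0:210,225:475],None,fx=3.1,fy=2.8,interpolation=cv2.INTER_CUBIC))
p=load('w2')
for z in (70,72,74): print(onz(p,314.5,278.5,z))
E
```

```text
[544.15246611   3.04596561  70.        ]
[543.79869441   3.73058178  72.        ]
[543.44492271   4.41519796  74.        ]
```

View pics/w2a.png

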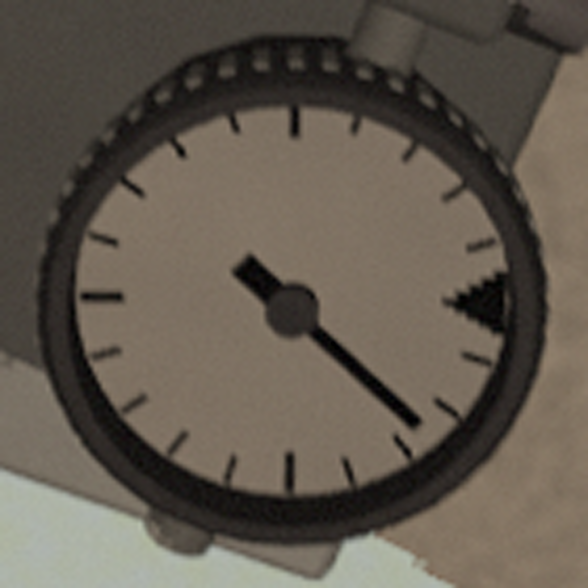

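View pics/w2b.png

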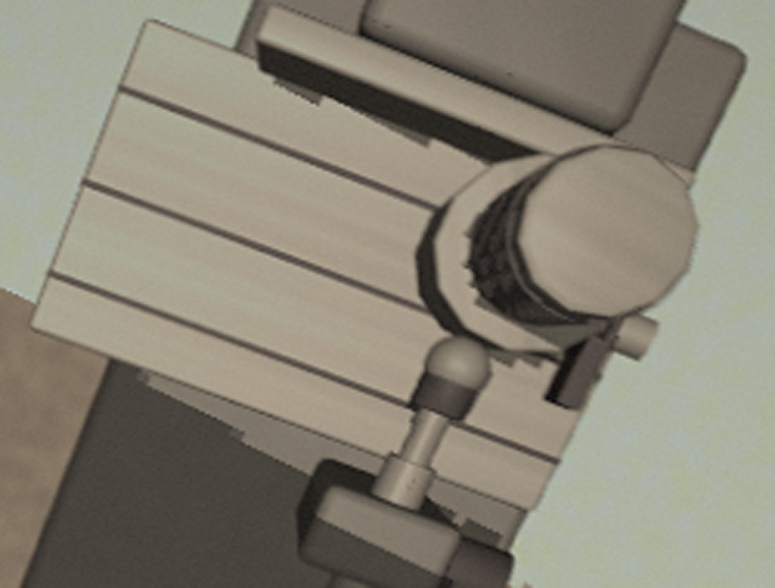

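```bash
python3 - <<'E'
from fit import *
p=load('w2'); M=rot(p['orientation']); cam=np.array(p['position'])
Rtc=np.array([[0,.959,.283],[1,0,0],[0,.283,-.959]])  # tool<-cam
for P in ([543.9,3.8,74],):
    c=M.T@(np.array(P)-cam); print(Rtc@c+[72.07,-.19,-142.14])
print([ctrl.observe()['ee_pos'].round(2).tolist() for _ in range(2)], cam, np.array(camera_params('wrist')['position']))
T=R.from_euler('xyz',[np.pi,0,2.058]).as_matrix(); print('tcp from cam',cam-T@[72.07,-.19,-142.14])
E
```

```text
[ 1.72349516 -1.02979069 38.43832808]
[[546.33, 2.64, 113.16], [546.33, 2.64, 113.16]] [511.49844955  66.23775826 254.60502366] [512.00418992  65.92938301 255.25618183]
tcp from cam [545.4063999    2.64238183 112.46502366]
```

arm_command:
  rows:
    - [1.7, -1.0, 25, 0]
    - [0, 0, 20, 0]
    - [0, 0, 7.5, 0]
    - [0, 0, 0, 0]

```text
t: 3.12
ee_pos: [543.9, 2.9, 59.7]
tool_rot: [3.14, 0.0, 2.058]
ft_force: [0.1, -0.2, 0.3]
opening: 66.2
```

arm_command:
  rows:
    - [0, 0, 0, 0]
    - [0, 0, 0, 0]
    - [0, 0, 0, 0]
  claw: 50
  newtons: 25

```text
t: 3.5
ee_pos: [544.4, 2.8, 60.4]
tool_rot: [3.139, 0.0, 2.058]
ft_force: [-1.3, 0.3, 6.3]
opening: 54.6
```

```bash
python3 - <<'E'
from h import *
plan([543.9,3.8,60],2.058)
snap('wrist','w3')
plan([543.9,3.8,60],2.058)
E
```

```text
t 3.5 pos [544.4   2.8  60.4] rot [3.1391e+00 4.0000e-04 2.0576e+00] d [-0.5  1.  -0.4] dyaw 0.0 F [-1.3  0.3  6.3] M [ 0.04  0.36 -0.03] op 54.6
[[np.float64(1.1), np.float64(0.1), np.float64(0.4), np.float64(-0.0004)]]
t 3.55 pos [544.3   2.8  60.4] rot [3.1391e+00 4.0000e-04 2.0576e+00] d [-0.4  1.  -0.4] dyaw 0.0 F [-1.7 -0.1  7.1] M [0.02 0.27 0.02] op 54.7
[[np.float64(1.1), np.float64(0.1), np.float64(0.4), np.float64(-0.0004)]]
```

View pics/w3.png

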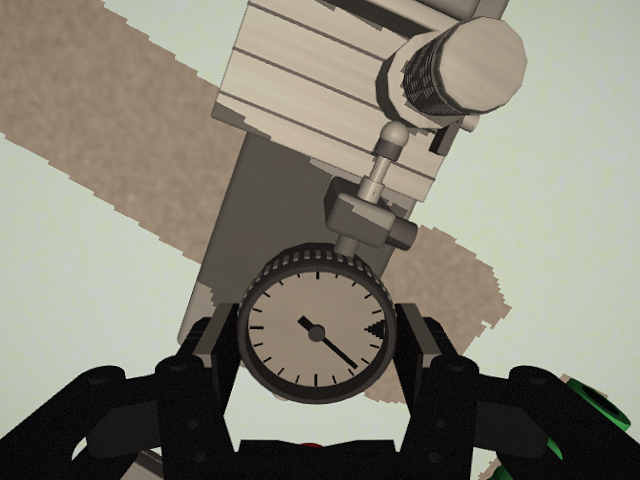

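The fingers hold the ring: the opening has stopped at 54.6, and the ring fills the gap between the pads in the picture. Now I'll turn it.

arm_command:
  rows:
    - [0, 0, -0.5, 0.1]
    - [0, 0, 0, 0.15]

```text
t: 3.8
ee_pos: [544.3, 2.8, 60.4]
tool_rot: [3.139, 0.0, 1.804]
ft_force: [-0.8, -0.4, 3.0]
opening: 54.6
```

arm_command:
  rows:
    - [0, 0, 0, 0.165]
    - [0, 0, 0, 0.165]
    - [0, 0, 0, 0.165]
    - [0, 0, 0, 0]
    - [0, 0, 0, 0]

```text
t: 4.42
ee_pos: [544.2, 2.8, 60.3]
tool_rot: [3.14, -0.001, 1.314]
ft_force: [-1.2, 0.4, 6.0]
opening: 54.6
```

```bash
python3 - <<'E'
from h import *
plan([543.9,3.8,60],2.058)
im,_=snap('wrist','w4')
cv2.imwrite('pics/w4a.png',cv2.resize(cv2.cvtColor(im,4)[240:410,220:420],None,fx=3.5,fy=3.5,interpolation=cv2.INTER_CUBIC))
E
```

```text
t 4.42 pos [544.2   2.8  60.3] rot [ 3.1397e+00 -1.0000e-03  1.3143e+00] d [-0.3  1.  -0.3] dyaw 0.744 F [-1.2  0.4  6. ] M [-0.03  0.13 -0.08] op 54.6
[[np.float64(0.2), np.float64(-0.1), np.float64(0.1), np.float64(-0.1487)], [np.float64(0.2), np.float64(-0.1), np.float64(0.1), np.float64(-0.1487)], [np.float64(0.2), np.float64(-0.1), np.float64(0.1), np.float64(-0.1487)], [np.float64(0.2), np.float64(-0.0), np.float64(0.1), np.float64(-0.1487)], [np.float64(0.2), np.float64(0.0), np.float64(0.1), np.float64(-0.1487)]]
```

View pics/w4a.png

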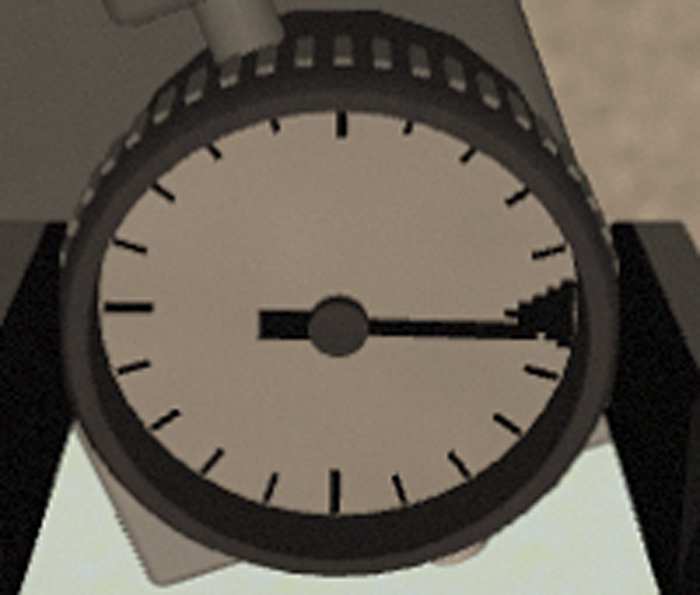

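```bash
cat > ang.py <<'E'
from h import *
def run(name,off,f,needle,pairs,zn=72,zf=69):
    p=load(name)
    g=lambda a,z: onz(p,off[0]+a[0]/f,off[1]+a[1]/f,z)
    def an(a,b,z): d=g(b,z)-g(a,z); return -np.arctan2(d[1],d[0]),np.hypot(d[0],d[1])
    print('needle',[np.round(an(needle[0],b,zn),4) for b in needle[1:]])
    for a,b,o in pairs: print('bezel',np.round(an(a,b,zf)[0]+o,4),an(a,b,zf)[1])
E
python3 - <<'E'
from ang import *
run('w4',(220,240),3.5,[(260,324),(537,332)],[((105,308),(573,315),0),((342,115),(335,490),-np.pi/2),((272,125),(400,502),-np.pi/2+.314),((548,252),(118,369),np.pi+.314),((115,245),(560,376),-.314)])
# detect needle orientation by dark pixel fit
im=cv2.imread('pics/w4.png',0).astype(float)[240:410,220:420]
for x in list(range(76,90,2))+list(range(108,146,4)):
    col=im[86:101,x]; w=np.clip(110-col,0,None); print(x,round((w*np.arange(86,101)).sum()/max(w.sum(),1e-9),2),end='; ')
E
```

```text
needle [array([ 0.2909, 27.2194])]
bezel 0.274 46.85605781762308
bezel 0.2732 41.68294621280563
bezel 0.2751 44.047266673605876
bezel 6.5603 44.969676602401144
bezel 0.26 46.88739847603223
76 92.32; 78 92.29; 80 92.37; 82 92.39; 84 92.45; 86 92.45; 88 92.2; 108 93.14; 112 93.27; 116 93.26; 120 93.5; 124 93.43; 128 93.68; 132 93.65; 136 93.94; 140 93.93; 144 92.89;
```

The arrowhead sits about 0.013 rad short of the needle, so I'll make a small correction, then release and look.

arm_command:
  rows:
    - [0, 0, 0, 0.013]
    - [0, 0, 0, 0]
    - [0, 0, 0, 0]

```text
t: 4.85
ee_pos: [544.2, 2.8, 60.4]
tool_rot: [3.14, -0.001, 1.302]
ft_force: [-1.1, 0.3, 4.8]
opening: 54.9
```

arm_command:
  rows:
    - [0, 0, 0, 0]
    - [0, 0, 0, 0]
    - [0, 0, -25, 0]
    - [0, 0, -30, 0]
    - [0, 0, 0, 0]
  claw: 66

```text
t: 5.48
ee_pos: [545.1, 2.7, 116.3]
tool_rot: [3.137, -0.002, 1.3]
ft_force: [0.3, 0.3, -0.9]
opening: 66.2
```

```bash
python3 - <<'E'
from h import *
plan([543.9,3.8,110],1.6)
im,_=snap('wrist','w5')
cv2.imwrite('pics/w5a.png',cv2.resize(cv2.cvtColor(im,4)[205:345,245:385],None,fx=4.2,fy=4.2,interpolation=cv2.INTER_CUBIC))
E
```

```text
t 5.47 pos [545.1   2.7 116.3] rot [ 3.1371e+00 -2.2000e-03  1.3002e+00] d [-1.2  1.1 -6.3] dyaw 0.3 F [ 0.3  0.3 -0.9] M [-0.01 -0.03  0.01] op 66.2
[[np.float64(0.4), np.float64(-0.7), np.float64(3.2), np.float64(-0.1499)], [np.float64(0.5), np.float64(-0.7), np.float64(3.2), np.float64(-0.1499)]]
```

View pics/w5a.png

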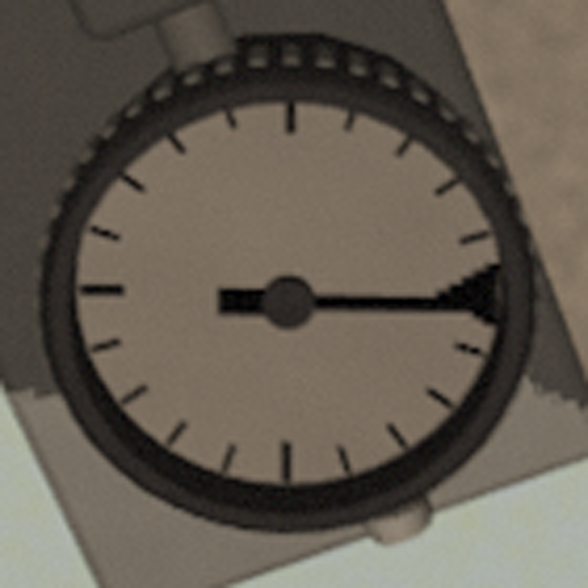

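View pics/w5.png

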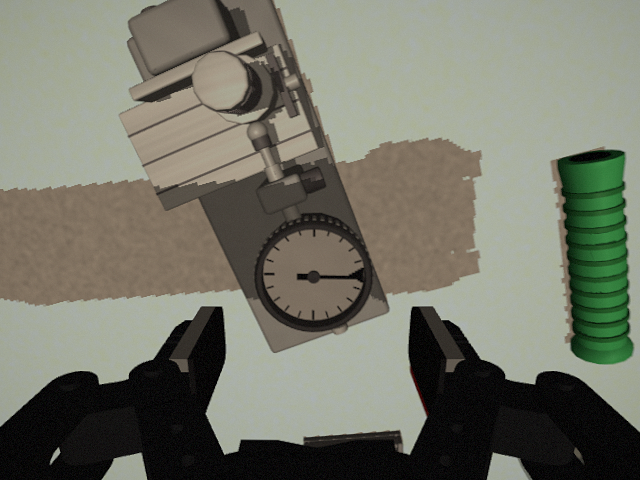

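```bash
python3 - <<'E'
from ang import *
im=cv2.imread('pics/w5.png',0).astype(float)
def cols(xs,a,b):
    o=[]
    for x in xs:
        c=im[a:b,x]; w=np.clip(85-c,0,None); o.append((w*np.arange(a,b)).sum()/w.sum())
    return np.array(o)
xs=np.r_[299:309,322:346]; y=cols(xs,270,284); k=np.polyfit(xs,y,1); print('needle',k, np.abs(y-np.polyval(k,xs)).max())
xl=np.arange(266,273); yl=cols(xl,268,280); print('left',yl.round(2))
print('top tick'); 
def rows_(ys,a,b):
    o=[]
    for yy in ys:
        c=im[yy,a:b]; w=np.clip(85-c,0,None); o.append((w*np.arange(a,b)).sum()/max(w.sum(),1e-6))
    return np.array(o)
yt=np.arange(231,236); yb=np.arange(312,318)
xt=rows_(yt,309,320); xb=rows_(yb,308,319); print(xt.round(2),xb.round(2))
run('w5',(0,0),1,[(300,np.polyval(k,300)),(345,np.polyval(k,345))],[((xt.mean(),yt.mean()),(xb.mean(),yb.mean()),-np.pi/2)])
# arrow vertical centre
print(rows_ and [ (x, round(float(cols([x],262,290)[0]),2)) for x in range(352,362)])
run('w5',(0,0),1,[(300,np.polyval(k,300)),(345,np.polyval(k,345))],[((269,yl[2:].mean()),(361,cols([361],262,290)[0]),0)])
E
```

```text
needle [1.53524270e-02 2.71632583e+02] 0.1003562411589769
left [273.53 273.47 273.48 273.5  273.51 273.47 273.52]
top tick
[313.68 313.66 313.63 313.67 313.71] [312.62 312.71 312.67 312.64 312.63 312.64]
needle [array([ 0.2887, 21.1225])]
bezel 0.2847 41.328209143408756
[(352, 275.6), (353, 275.78), (354, 276.29), (355, 275.81), (356, 275.07), (357, 275.68), (358, 276.08), (359, 275.33), (360, 275.32), (361, 275.49)]
needle [array([ 0.2887, 21.1225])]
bezel 0.2952 43.831246212899565
```

The needle and the bezel agree to about 0.005 rad, and the bezel is released. Next is the setting pin.

```bash
python3 -c "
from h import *
plan([536.5,93.3,148],1.678,n=3)"
```

```text
t 5.53 pos [543.7   2.9 114.9] rot [ 3.1399e+00 -1.1000e-03  1.3003e+00] d [-7.2 90.4 33.1] dyaw 0.378 F [-0.   0.  -0.5] M [-0.02  0.01 -0.01] op 66.4
[[np.float64(28.4), np.float64(-10.4), np.float64(-11.0), np.float64(-0.1259)], [np.float64(29.5), np.float64(-6.7), np.float64(-11.0), np.float64(-0.1259)], [np.float64(30.1), np.float64(-3.0), np.float64(-11.0), np.float64(-0.1259)]]
```

arm_command:
  rows:
    - [0, 0, -33, 0]
    - [28.5, -10.5, 0, -0.126]
    - [29.5, -6.5, 0, -0.126]
    - [30, -3, 0, -0.126]
    - [0, 0, 0, 0]
  claw: 44

```text
t: 6.15
ee_pos: [534.5, 96.7, 145.6]
tool_rot: [-3.139, -0.001, 1.684]
ft_force: [0.1, -0.6, 0.6]
opening: 44.2
```

```bash
python3 - <<'E'
from h import *
plan([536.5,93.3,148],1.678)
im,_=snap('wrist','w6')
plan([536.5,93.3,148],1.678)
E
```

```text
t 6.15 pos [534.5  96.7 145.6] rot [-3.1387e+00 -1.0000e-03  1.6838e+00] d [ 2.  -3.4  2.4] dyaw -0.006 F [ 0.1 -0.6  0.6] M [0.01 0.01 0.03] op 44.2
[[np.float64(-3.6), np.float64(1.6), np.float64(-2.4), np.float64(0.0058)]]
t 6.2 pos [534.8  94.3 145.9] rot [-3.1389e+00  4.0000e-04  1.6800e+00] d [ 1.7 -1.   2.1] dyaw -0.002 F [-0.7 -1.1 -0. ] M [-0.06  0.   -0.04] op 44.1
[[np.float64(-1.2), np.float64(1.6), np.float64(-2.1), np.float64(0.002)]]
```

View pics/w6.png

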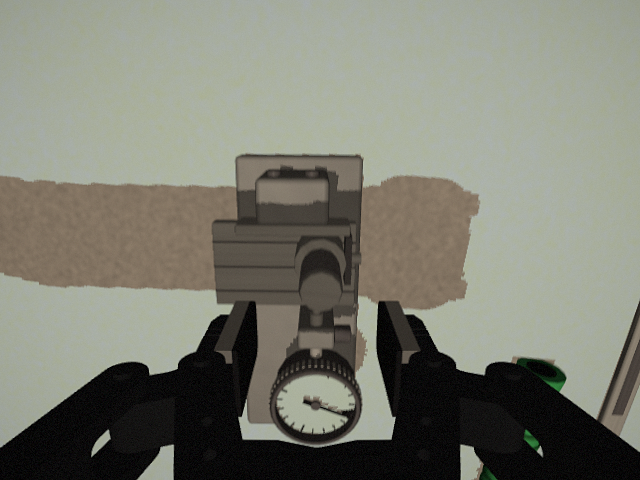

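```bash
python3 - <<'E'
from h import *
im=cv2.imread('pics/w6.png')
cv2.imwrite('pics/w6a.png',cv2.resize(im[205:325,205:370],None,fx=4.8,fy=4.8,interpolation=cv2.INTER_CUBIC))
E
```

```text
(no output)
```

View pics/w6a.png

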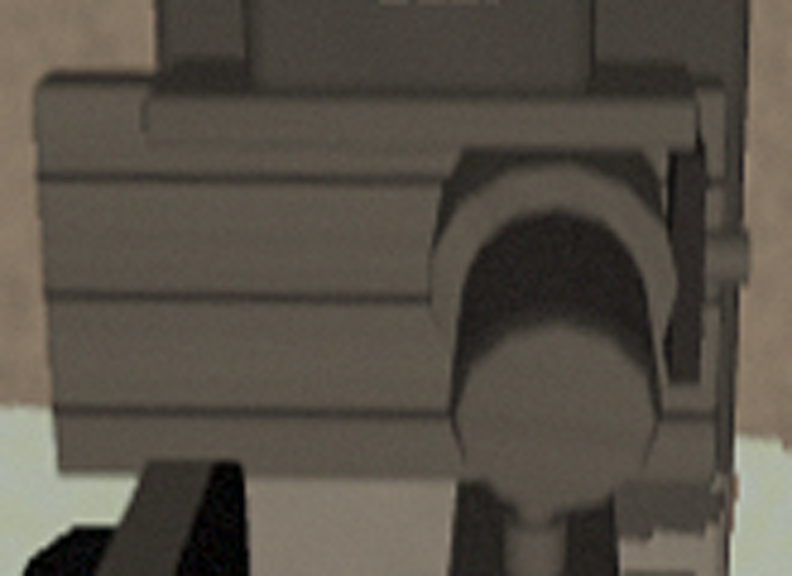

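```bash
python3 - <<'E'
from fit import *
p1=load('w1');p6=load('w6')
a=lambda u,v:(205+u/4.8,205+v/4.8)
pts1=[((0,-75,74),(314.8,219.8)),((-45,30,64),(247.1,69.4)),((18,30,64),(339.4,68.3)),((2,15.5,108),(315.1,84.9)),((-64,-22,40),(230.9,144.3)),((-64,32,40),(227.1,71.4)),((24,-22,40),(345.7,142.9))]
pts6=[((-45,30,64),a(148,143)),((18,30,64),a(696,143)),((2,15.5,108),a(559,418)),((-64,-22,40),a(60,472)),((24,-22,40),a(715,478)),((-64,32,40),a(38,80))]
for p,pts in ((p1,pts1),(p6,pts6)):
    P=np.array([x for x,_ in pts],float);U=np.array([y for _,y in pts])
    f=lambda q:(proj(p,C2W(q,P))-U).ravel()
    r=least_squares(f,[536,78,0.1],loss='soft_l1'); print(r.x,r.fun.reshape(-1,2).round(2).tolist())
M=rot(p6['orientation']); cam=np.array(p6['position'])
Rtc=np.array([[0,.959,.283],[1,0,0],[0,.283,-.959]])
P=onz(p6,*a(559,418),108); print('master top',P,'tool',Rtc@(M.T@(P-cam))+[72.07,-.19,-142.14])
T=R.from_euler('xyz',[np.pi,0,1.681]).as_matrix(); print('tcp from cam',cam-T@[72.07,-.19,-142.14])
E
```

```text
[5.36185108e+02 7.75577761e+01 1.06364549e-01] [[0.07, 0.98], [0.06, -0.15], [-0.29, -0.63], [0.68, 0.11], [0.18, 0.47], [-0.47, -0.66], [-0.3, 0.11]]
[5.36481388e+02 7.76315369e+01 1.07610128e-01] [[-0.27, 0.22], [0.54, 0.9], [0.27, -0.71], [-0.48, 0.27], [0.9, 0.08], [-1.44, -0.44]]
master top [536.72396345  92.89484267 108.        ] tool [-3.85252501  2.03449702 37.62712497]
tcp from cam [534.66636383  96.34493733 145.73876152]
```

arm_command:
  rows:
    - [-1.5, 1.6, 0, 0]
    - [0, 0, 35, 0]
    - [0, 0, 30, 0]
    - [0, 0, 7, 0]
    - [0, 0, 0, 0]

```text
t: 6.82
ee_pos: [537.9, 90.6, 75.2]
tool_rot: [-3.141, 0.001, 1.676]
ft_force: [0.2, 0.9, 0.6]
opening: 44.0
```

```bash
python3 - <<'E'
from h import *
plan([536.6,93,73],1.678)
im,_=snap('wrist','w7')
plan([536.6,93,73],1.678)
E
```

```text
t 6.83 pos [537.9  90.6  75.2] rot [-3.1411e+00  9.0000e-04  1.6758e+00] d [-1.3  2.4 -2.2] dyaw 0.002 F [0.2 0.9 0.6] M [-0.03  0.   -0.02] op 44.0
[[np.float64(2.5), np.float64(-1.0), np.float64(2.2), np.float64(-0.0022)]]
t 6.88 pos [538.6  91.   76. ] rot [3.1404e+00 3.0000e-04 1.6763e+00] d [-2.  2. -3.] dyaw 0.002 F [-0.2  0.4  0. ] M [ 0.02  0.02 -0.02] op 43.8
[[np.float64(2.2), np.float64(-1.8), np.float64(3.0), np.float64(-0.0017)]]
```

View pics/w7.png

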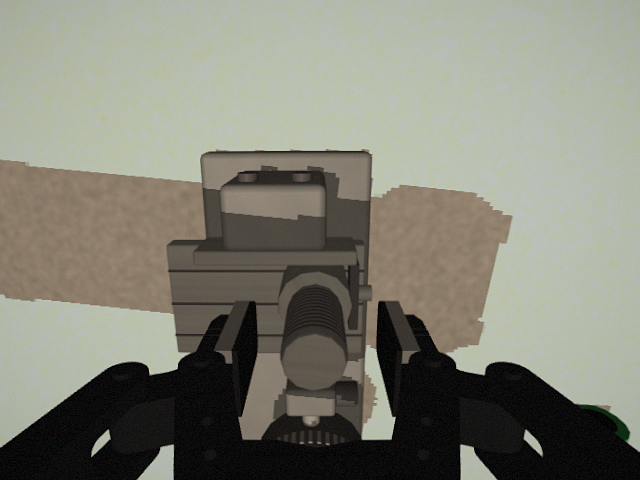

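The handle stands between the pads at about column 314, and the pads are centred at 317. I'll make a small correction and close.

arm_command:
  rows:
    - [2.0, -1.2, 2.0, 0]
    - [0, 0, 0, 0]
    - [0, 0, 0, 0]

```text
t: 7.25
ee_pos: [536.6, 94.0, 73.8]
tool_rot: [3.141, -0.0, 1.678]
ft_force: [-0.8, -0.3, 0.4]
opening: 43.9
```

arm_command:
  rows:
    - [0, 0, 0, 0]
    - [0, 0, 0, 0]
    - [0, 0, 0, 0]
    - [0, 0, 0, 0]
  claw: 10
  newtons: 35

```text
t: 7.75
ee_pos: [536.6, 93.8, 73.6]
tool_rot: [3.141, -0.0, 1.678]
ft_force: [-0.2, 0.3, 3.4]
opening: 19.2
```

arm_command:
  rows:
    - [-0.2, -6, -0.5, 0]
    - [-0.2, -8, 0, 0]
    - [-0.3, -8, 0, 0]
    - [-0.3, -8, 0, 0]
    - [-0.5, -8, 0, 0]
  newtons: 45

```text
t: 8.38
ee_pos: [497.5, 87.9, 73.6]
tool_rot: [-3.14, 0.0, 1.678]
ft_force: [1.0, -0.5, 0.2]
opening: 18.9
```

```bash
python3 - <<'E'
from h import *
plan([536.6,93,73],1.678)
im,_=snap('wrist','w8')
E
```

```text
t 8.38 pos [497.5  87.9  73.6] rot [-3.1405  0.      1.6778] d [39.1  5.1 -0.6] dyaw 0.0 F [ 1.  -0.5  0.2] M [ 0.01 -0.2  -0.01] op 18.9
[[np.float64(0.9), np.float64(39.4), np.float64(0.6), np.float64(-0.0002)]]
```

View pics/w8.png

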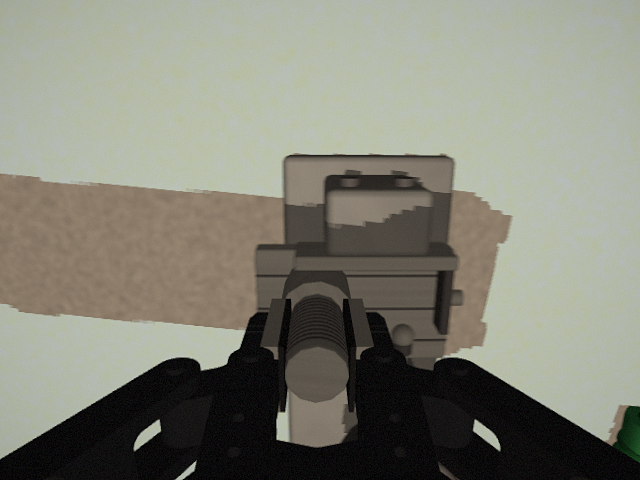

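The pin is out past the contact point, standing clear on the free front of the rest, and the domed tip is visible at (402,335). I'll lift it and carry it to the tray.

arm_command:
  rows:
    - [0, -3, -20, 0]
    - [0, -3, -35, 0]
    - [0, 0, -45, 0]

```text
t: 8.8
ee_pos: [489.6, 86.9, 172.7]
tool_rot: [-3.135, 0.002, 1.678]
ft_force: [0.5, 1.3, -1.8]
opening: 18.8
```

```bash
python3 - <<'E'
from h import *
plan([512,-240,180],1.435,step=56)
E
```

```text
t 8.8 pos [489.6  86.9 172.7] rot [-3.1352e+00  1.6000e-03  1.6779e+00] d [  22.4 -326.9    7.3] dyaw -0.243 F [ 0.5  1.3 -1.8] M [ 0.1  -0.04 -0.01] op 18.8
[[np.float64(-54.6), np.float64(-2.1), np.float64(-1.2), np.float64(0.0405)], [np.float64(-54.6), np.float64(0.1), np.float64(-1.2), np.float64(0.0405)], [np.float64(-54.6), np.float64(2.3), np.float64(-1.2), np.float64(0.0405)], [np.float64(-54.4), np.float64(4.5), np.float64(-1.2), np.float64(0.0405)], [np.float64(-54.2), np.float64(6.7), np.float64(-1.2), np.float64(0.0405)]]
[[np.float64(-53.9), np.float64(8.9), np.float64(-1.2), np.float64(0.0405)]]
```

arm_command:
  rows:
    - [-30, -1, -1, 0.035]
    - [-55, 0, -1, 0.035]
    - [-60, 2, -1, 0.035]
    - [-60, 4, -1, 0.035]
    - [-55, 6, -1, 0.035]

```text
t: 9.43
ee_pos: [508.6, -175.3, 177.1]
tool_rot: [-3.138, 0.0, 1.499]
ft_force: [1.0, 0.4, -2.1]
opening: 18.6
```

arm_command:
  rows:
    - [-42, 6, -1, 0.034]
    - [-25, 4, -1, 0.034]
    - [0, 0, 0, 0]
    - [0, 0, 0, 0]

```text
t: 9.93
ee_pos: [514.5, -239.0, 179.2]
tool_rot: [-3.138, -0.001, 1.435]
ft_force: [-0.5, 0.1, -2.1]
opening: 18.9
```

```bash
python3 - <<'E'
from h import *
plan([512,-246,180],1.435,step=56)
im,_=snap('wrist','w9')
E
```

```text
t 9.93 pos [ 514.5 -239.   179.2] rot [-3.1381e+00 -1.3000e-03  1.4346e+00] d [-2.5 -7.   0.8] dyaw 0.0 F [-0.5  0.1 -2.1] M [0.   0.03 0.01] op 18.9
[[np.float64(-7.3), np.float64(-1.5), np.float64(-0.8), np.float64(-0.0004)]]
```

View pics/w9.png

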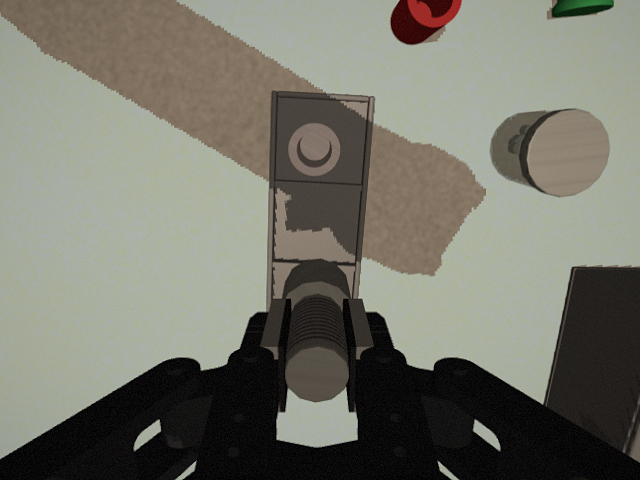

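```bash
python3 - <<'E'
from h import *
im=cv2.imread('pics/w9.png')
cv2.imwrite('pics/w9a.png',cv2.resize(im[80:280,255:385],None,fx=3,fy=3,interpolation=cv2.INTER_CUBIC))
E
```

```text
(no output)
```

View pics/w9a.png

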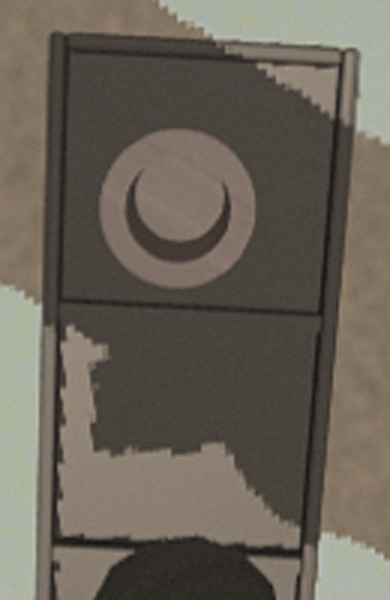

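```bash
python3 - <<'E'
from fit import *
p=load('w9'); a=lambda u,v:(255+u/3,80+v/3)
P=np.array([(-36,96,14),(36,96,14),(-32,31.5,14),(32,31.5,14),(-32,-31.5,14),(32,-31.5,14)],float)
U=np.array([a(50,34),a(358,48),a(63,301),a(322,315),a(54,541),a(306,551)])
r=least_squares(lambda q:(proj(p,C2W(q,P))-U).ravel(),[512,-246,-.13],loss='soft_l1'); q=r.x
print(q,r.fun.reshape(-1,2).round(2).tolist())
S=onz(p,*a(177.5,208),64); print('sleeve',S,'bay',C2W(q,[0,63,4]))
M=rot(p['orientation']); cam=np.array(p['position'])
Rtc=np.array([[0,.959,.283],[1,0,0],[0,.283,-.959]])
tt=lambda P:Rtc@(M.T@(np.array(P)-cam))+[72.07,-.19,-142.14]
print('bay in tool',tt([q[0],q[1],4]),'sleeve in tool',tt(S))
E
```

```text
[ 5.13257964e+02 -2.42713691e+02 -1.82895723e-01] [[-0.5, -4.05], [1.25, -3.57], [-1.12, 0.53], [0.57, 0.02], [0.27, 2.69], [-0.39, 3.15]]
sleeve [ 519.75911243 -184.38750211   64.        ] bay [[ 524.71626261 -180.76445907    4.        ]]
bay in tool [-3.78881032e+00  7.64360897e-02  1.75188219e+02] sleeve in tool [ 54.95703104  -1.63705555 115.2834622 ]
```

```bash
python3 - <<'E'
from fit import *
p=load('w9'); a=lambda u,v:(255+u/3,80+v/3)
o=np.array([-onz(p,*a(50,34),14)+onz(p,*a(358,48),14)]); print('top edge',o,np.hypot(*o[0,:2]))
for n,u,v,z in [('TL',50,34,14),('TR',358,48,14),('d1L',63,301,14),('d1R',322,315,14),('d2L',54,541,14),('d2R',306,551,14),('Lw',37,590,14),('Rw',318,590,14),('d1L4',63,301,4),('d2L4',54,541,4)]:
    print(n,onz(p,*a(u,v),z).round(1))
E
```

```text
top edge [[ 69.78401434 -12.64966831   0.        ]] 70.92124340445255
TL [ 495.2 -144.5   14. ]
TR [ 565.  -157.1   14. ]
d1L [ 488.4 -205.7   14. ]
d1R [ 550.  -217.5   14. ]
d2L [ 476.2 -265.7   14. ]
d2R [ 539.6 -277.    14. ]
Lw [ 469.7 -278.3   14. ]
Rw [ 541.5 -288.    14. ]
d1L4 [ 487.2 -206.9    4. ]
d2L4 [ 474.6 -268.9    4. ]
```

The tray is found: its yaw is about -0.18, the middle bay centre is about (513,-242), and the sleeve is at about (520,-184). I'll lower the pin into the middle bay.

arm_command:
  rows:
    - [-3.5, 0, 45, 0.04]
    - [0, 0, 50, 0]
    - [0, 0, 32, 0]
    - [0, 0, 10, 0]
    - [0, 0, 0, 0]

```text
t: 10.6
ee_pos: [515.7, -242.4, 43.7]
tool_rot: [-3.141, -0.0, 1.396]
ft_force: [-0.0, -0.5, -1.6]
opening: 18.7
```

arm_command:
  rows:
    - [0, 0, 2, 0]
    - [0, 0, 1, 0]

```text
t: 10.85
ee_pos: [516.8, -243.7, 42.2]
tool_rot: [3.139, 0.0, 1.395]
ft_force: [0.0, -0.3, -2.0]
opening: 18.7
```

arm_command:
  rows:
    - [0, 0, 2, 0]
    - [0, 0, 1, 0]
    - [0, 0, 0, 0]

```text
t: 11.22
ee_pos: [515.4, -243.3, 37.7]
tool_rot: [-3.141, -0.0, 1.395]
ft_force: [-0.3, -0.7, -2.2]
opening: 19.0
```

```bash
python3 - <<'E'
from h import *
plan([513,-243,37.5],1.395)
im,_=snap('wrist','w10'); snap('scene','s10')
plan([513,-243,37.5],1.395)
E
```

```text
t 11.22 pos [ 515.4 -243.3   37.7] rot [-3.1414e+00 -1.0000e-04  1.3948e+00] d [-2.4  0.3 -0.2] dyaw 0.0 F [-0.3 -0.7 -2.2] M [0.04 0.03 0.01] op 19.0
[[np.float64(-0.1), np.float64(-2.4), np.float64(0.2), np.float64(-0.0002)]]
t 11.32 pos [ 515.5 -243.4   37.8] rot [-3.1415  0.      1.3947] d [-2.5  0.4 -0.3] dyaw 0.0 F [ 0.4 -0.2 -3. ] M [ 0.02 -0.03 -0.02] op 19.0
[[np.float64(-0.0), np.float64(-2.5), np.float64(0.3), np.float64(-0.0003)]]
```

View pics/w10.png

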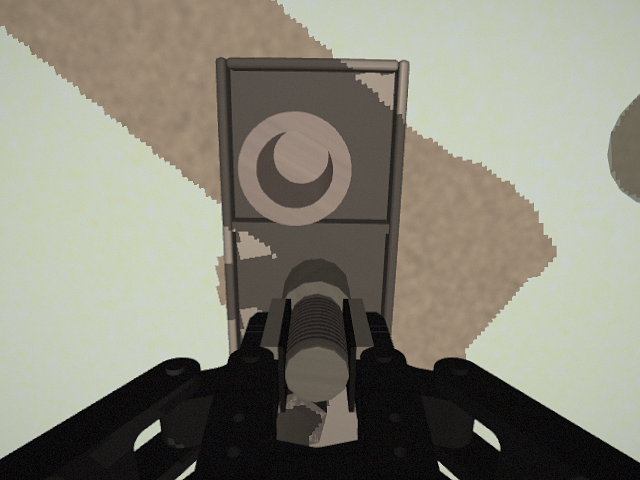

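arm_command:
  rows:
    - [0, 0, 0.6, 0]
    - [0, 0, 0, 0]

```text
t: 11.58
ee_pos: [515.6, -243.4, 37.6]
tool_rot: [-3.142, -0.0, 1.395]
ft_force: [-1.4, 0.5, 2.4]
opening: 18.8
```

arm_command:
  rows:
    - [0, 0, 0.6, 0]
    - [0, 0, 0, 0]

```text
t: 11.82
ee_pos: [515.6, -243.5, 37.6]
tool_rot: [-3.142, -0.001, 1.395]
ft_force: [-2.7, 1.9, 8.3]
opening: 18.6
```

The pin is on the bay floor: the vertical force went from -2 N to +8 N. Releasing.

arm_command:
  rows:
    - [0, 0, -0.6, 0]
    - [0, 0, 0, 0]
    - [0, 0, 0, 0]
  claw: 42

```text
t: 12.2
ee_pos: [515.7, -243.4, 37.1]
tool_rot: [3.141, 0.0, 1.395]
ft_force: [-0.4, 0.1, -0.4]
opening: 41.7
```

arm_command:
  rows:
    - [0, 0, -20, 0]
    - [0, 0, -40, 0]
    - [0, 0, -50, 0]
    - [0, 0, -10, 0]
    - [0, 0, 0, 0]

```text
t: 12.82
ee_pos: [516.2, -243.6, 158.5]
tool_rot: [3.139, -0.0, 1.395]
ft_force: [0.2, 0.3, -1.4]
opening: 41.8
```

```bash
python3 - <<'E'
from h import *
plan([513,-243,160],1.395)
im,_=snap('wrist','w11')
plan([520,-184,130],1.395)
E
```

```text
t 12.82 pos [ 516.2 -243.6  158.5] rot [ 3.1390e+00 -4.0000e-04  1.3948e+00] d [-3.2  0.6  1.5] dyaw 0.0 F [ 0.2  0.3 -1.4] M [-0.03 -0.01  0.01] op 41.8
[[np.float64(0.0), np.float64(-3.2), np.float64(-1.5), np.float64(-0.0002)]]
t 12.88 pos [ 515.3 -242.9  157.1] rot [-3.1414e+00 -7.0000e-04  1.3951e+00] d [  4.7  58.9 -27.1] dyaw -0.0 F [ 0.1 -0.1  0.4] M [-0.02 -0.    0.02] op 42.2
[[np.float64(29.4), np.float64(-2.8), np.float64(13.6), np.float64(0.0)], [np.float64(29.4), np.float64(-2.8), np.float64(13.6), np.float64(0.0)]]
```

View pics/w11.png

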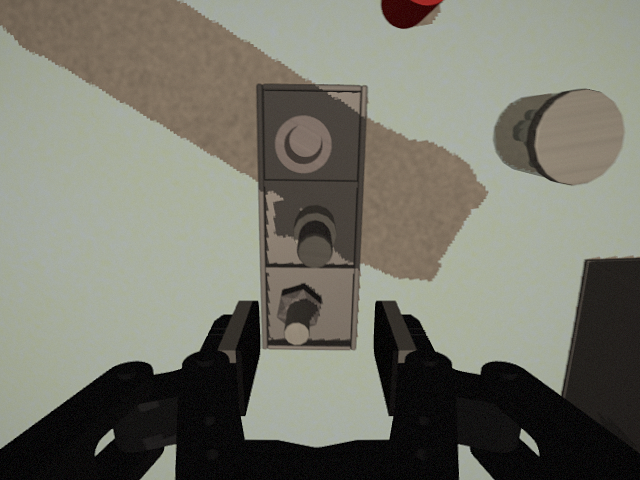

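The pin stands upright in the middle bay (foot around (313,222)). The sleeve rim is at (303,145). Next I'll move over the sleeve.

arm_command:
  rows:
    - [29, -2.8, 5, 0]
    - [29.5, -2.8, 20, 0]
    - [0, 0, 20, 0]
    - [0, 0, 0, 0]
    - [0, 0, 0, 0]
  claw: 52

```text
t: 13.5
ee_pos: [519.7, -186.6, 112.1]
tool_rot: [-3.141, 0.001, 1.392]
ft_force: [0.9, -1.3, 0.3]
opening: 52.0
```

```bash
python3 - <<'E'
from h import *
p=load('w11'); print(onz(p,303,145,64))
plan([520,-184,110],1.395)
im,_=snap('wrist','w12')
plan([520,-184,110],1.395)
E
```

```text
[ 519.10719962 -184.77379373   64.        ]
t 13.5 pos [ 519.7 -186.6  112.1] rot [-3.1411e+00  1.4000e-03  1.3924e+00] d [ 0.3  2.6 -2.1] dyaw 0.003 F [ 0.9 -1.3  0.3] M [-0.05 -0.01 -0.06] op 52.0
[[np.float64(2.6), np.float64(-0.1), np.float64(2.1), np.float64(-0.0026)]]
t 13.55 pos [ 520.2 -186.6  112.6] rot [3.1409e+00 1.2000e-03 1.3925e+00] d [-0.2  2.6 -2.6] dyaw 0.003 F [ 0.9 -0.3  0.7] M [ 0.02 -0.05 -0.02] op 52.0
[[np.float64(2.6), np.float64(-0.6), np.float64(2.6), np.float64(-0.0025)]]
```

View pics/w12.png

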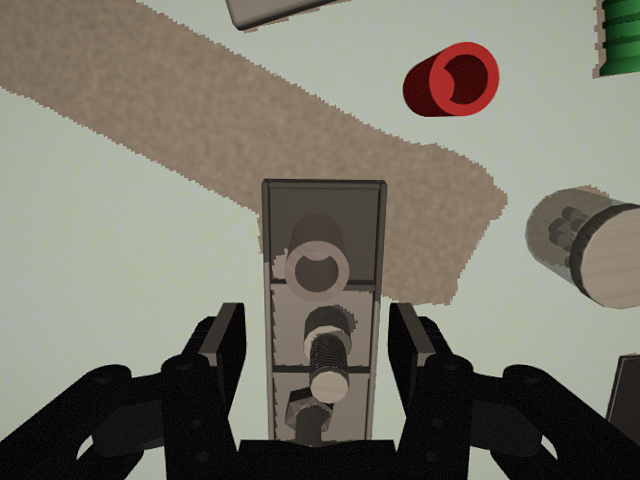

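```bash
cat >> h.py <<'E'
Rtc=np.array([[0,.959,.283],[1,0,0],[0,.283,-.959]])
def tt(p,P): return Rtc@(rot(p['orientation']).T@(np.array(P)-np.array(p['position'])))+[72.07,-.19,-142.14]
E
python3 - <<'E'
from h import *
p=load('w12'); S=onz(p,317.5,271.5,64); print(S,tt(p,S))
E
```

```text
[ 520.16799917 -184.67413533   64.        ] [ 2.34617898  0.24063891 48.04134907]
```

arm_command:
  rows:
    - [2.3, 0.2, 20, 0]
    - [0, 0, 35, 0]
    - [0, 0, 20, 0]
    - [0, 0, 4, 0]
    - [0, 0, 0, 0]

```text
t: 14.18
ee_pos: [521.1, -183.0, 33.3]
tool_rot: [3.141, 0.0, 1.394]
ft_force: [0.5, -0.8, -0.2]
opening: 51.6
```

arm_command:
  rows:
    - [0, 0, 0, 0]
    - [0, 0, 0, 0]
    - [0, 0, 0, 0]
    - [0, 0, 0, 0]
  claw: 20
  newtons: 50

```text
t: 14.68
ee_pos: [521.7, -183.0, 34.3]
tool_rot: [3.14, -0.0, 1.395]
ft_force: [-1.2, 1.4, 6.3]
opening: 29.7
```

```bash
python3 - <<'E'
from h import *
plan([520,-184,110],1.395)
im,_=snap('wrist','w13')
E
```

```text
t 14.68 pos [ 521.7 -183.    34.3] rot [ 3.1397e+00 -2.0000e-04  1.3946e+00] d [-1.7 -1.  75.7] dyaw 0.0 F [-1.2  1.4  6.3] M [0.07 0.23 0.04] op 29.7
[[np.float64(-0.6), np.float64(-0.8), np.float64(-37.8), np.float64(-0.0002)], [np.float64(-0.6), np.float64(-0.8), np.float64(-37.8), np.float64(-0.0002)]]
```

View pics/w13.png

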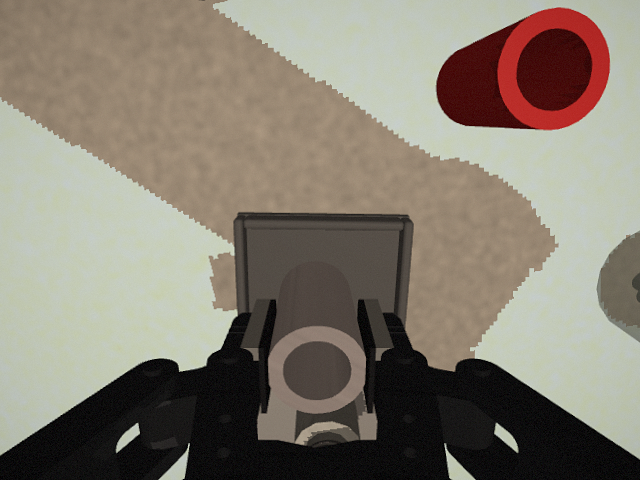

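arm_command:
  rows:
    - [0, 0, -15, 0]
    - [0, 0, -45, 0]
    - [0, 0, -50, 0]
    - [0, 0, -10, 0]

```text
t: 15.22
ee_pos: [523.3, -183.7, 157.1]
tool_rot: [3.134, -0.0, 1.394]
ft_force: [0.3, -0.0, -3.0]
opening: 30.2
```

```bash
python3 - <<'E'
from fit import *
q=[536.35,77.6,.1072]
t=C2W(q,[-38,12.5,0])[0]; print(t); t[2]=152
plan(t,np.pi/2+.1072,step=48)
E
```

```text
[497.23070098  85.96244247   0.        ]
t 15.22 pos [ 523.3 -183.7  157.1] rot [ 3.1342e+00 -4.0000e-04  1.3944e+00] d [-26.1 269.6  -5.1] dyaw 0.284 F [ 0.3 -0.  -3. ] M [ 0.03  0.01 -0.04] op 30.2
[[np.float64(43.5), np.float64(-12.2), np.float64(0.9), np.float64(-0.0473)], [np.float64(44.0), np.float64(-10.1), np.float64(0.9), np.float64(-0.0473)], [np.float64(44.4), np.float64(-8.0), np.float64(0.9), np.float64(-0.0473)], [np.float64(44.8), np.float64(-5.9), np.float64(0.9), np.float64(-0.0473)], [np.float64(45.0), np.float64(-3.8), np.float64(0.9), np.float64(-0.0473)]]
[[np.float64(45.1), np.float64(-1.6), np.float64(0.9), np.float64(-0.0473)]]
```

arm_command:
  rows:
    - [28, -8, 0, -0.047]
    - [50, -12, 0, -0.047]
    - [55, -10, 0, -0.047]
    - [55, -7, 0, -0.047]
    - [48, -4, 0, -0.048]

```text
t: 15.85
ee_pos: [495.7, 58.7, 152.3]
tool_rot: [-3.14, -0.0, 1.634]
ft_force: [0.2, 0.1, -0.8]
opening: 29.8
```

arm_command:
  rows:
    - [31, -1, 4, -0.048]
    - [0, 0, 0, 0]
    - [0, 0, 0, 0]
    - [0, 0, 0, 0]

```text
t: 16.35
ee_pos: [494.6, 84.9, 149.0]
tool_rot: [-3.141, 0.001, 1.675]
ft_force: [-0.0, -1.1, -0.7]
opening: 29.9
```

```bash
python3 - <<'E'
from fit import *
plan([497.2,86,100],np.pi/2+.1072,step=48)
snap('wrist','w14')
plan([497.2,86,100],np.pi/2+.1072,step=48)
E
```

```text
t 16.35 pos [494.6  84.9 149. ] rot [-3.1413e+00  1.0000e-03  1.6750e+00] d [  2.6   1.1 -49. ] dyaw 0.003 F [-0.  -1.1 -0.7] M [ 0.02 -0.06 -0.01] op 29.9
[[np.float64(0.4), np.float64(1.4), np.float64(24.5), np.float64(-0.0015)], [np.float64(0.4), np.float64(1.4), np.float64(24.5), np.float64(-0.0015)]]
t 16.4 pos [494.7  85.1 149.1] rot [-3.1415e+00  7.0000e-04  1.6752e+00] d [  2.5   0.9 -49.1] dyaw 0.003 F [-0.7 -0.6 -1.1] M [-0.03  0.05 -0.02] op 29.9
[[np.float64(0.3), np.float64(1.3), np.float64(24.6), np.float64(-0.0014)], [np.float64(0.3), np.float64(1.3), np.float64(24.6), np.float64(-0.0014)]]
```

View pics/w14.png

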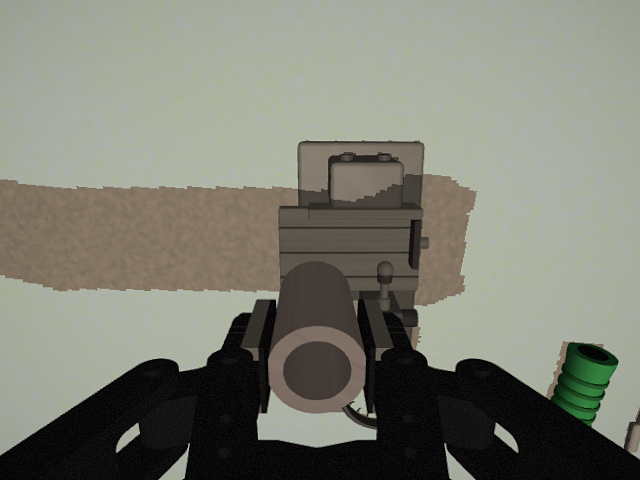

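```bash
python3 - <<'E'
from fit import *
im=cv2.imread('pics/w14.png')
cv2.imwrite('pics/w14a.png',cv2.resize(im[190:420,250:450],None,fx=3,fy=2.6,interpolation=cv2.INTER_CUBIC))
p=load('w14'); s=ctrl.observe()
for zt in (30,28.5): 
  zz=np.array(p['position'])[2]-142.14+zt; S=onz(p,317,369.5,zz); print(S,tt(p,S))
E
```

```text
[494.57199725  83.8738153  178.9907648 ] [ -0.77735984  -0.06735207 -29.95357336]
[494.67418004  82.90342964 177.4907648 ] [ -1.7517761   -0.06571152 -28.45295235]
```

View pics/w14a.png

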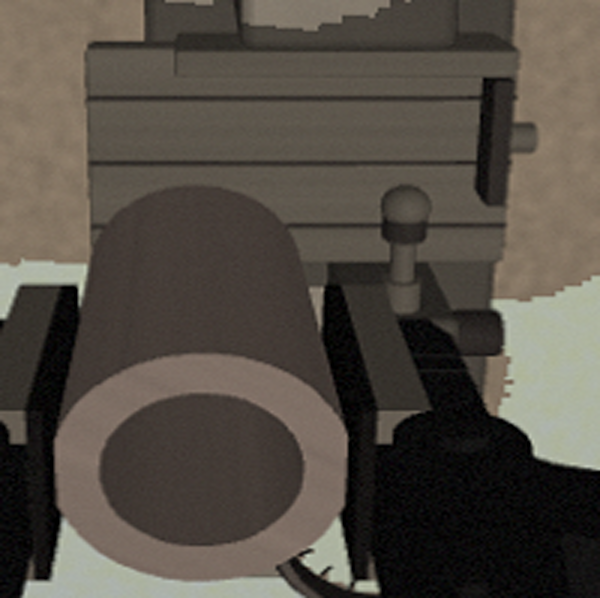

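arm_command:
  rows:
    - [0.5, 2.5, 30, -0.003]
    - [0, 0, 30, 0]
    - [0, 0, 13, 0]
    - [0, 0, 0, 0]
    - [0, 0, 0, 0]

```text
t: 17.02
ee_pos: [498.0, 87.8, 77.2]
tool_rot: [3.14, -0.0, 1.681]
ft_force: [0.3, 0.5, -0.2]
opening: 29.6
```

```bash
python3 - <<'E'
from fit import *
plan([497.2,86,70],np.pi/2+.1072,step=48)
snap('wrist','w15')
plan([497.2,86,70],np.pi/2+.1072,step=48)
im=cv2.imread('pics/w15.png')
cv2.imwrite('pics/w15a.png',cv2.resize(im[190:420,240:500],None,fx=3,fy=2.6,interpolation=cv2.INTER_CUBIC))
E
```

```text
t 17.02 pos [498.   87.8  77.2] rot [ 3.1396e+00 -4.0000e-04  1.6811e+00] d [-0.8 -1.8 -7.2] dyaw -0.003 F [ 0.3  0.5 -0.2] M [-0.01 -0.05 -0.07] op 29.6
[[np.float64(-1.7), np.float64(-1.0), np.float64(7.2), np.float64(0.0031)]]
t 17.07 pos [498.1  88.   77.3] rot [ 3.1392e+00 -6.0000e-04  1.6814e+00] d [-0.9 -2.  -7.3] dyaw -0.003 F [-0.5  0.1 -0.4] M [ 0.01  0.01 -0.  ] op 29.7
[[np.float64(-1.9), np.float64(-1.1), np.float64(7.3), np.float64(0.0034)]]
```

View pics/w15a.png

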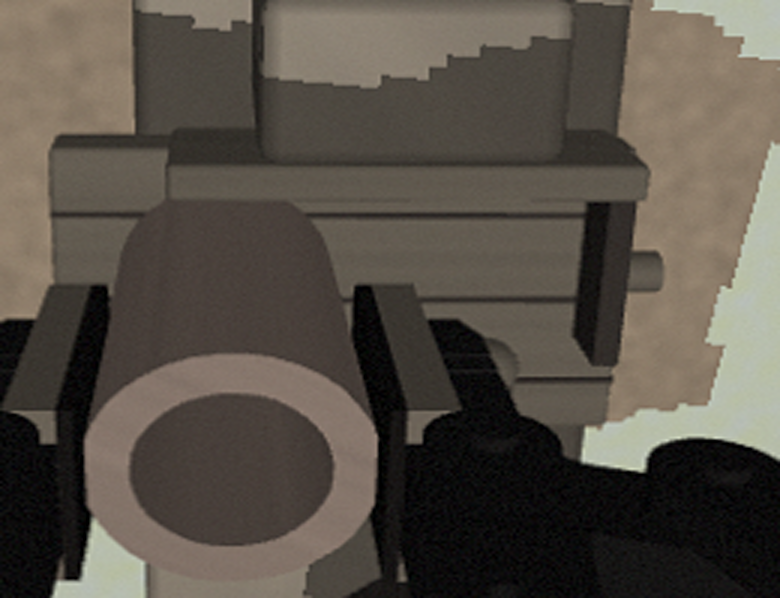

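arm_command:
  rows:
    - [-0.7, 0, 4, 0.003]
    - [0, 0, 1.5, 0]
    - [0, 0, 0, 0]

```text
t: 17.45
ee_pos: [496.8, 87.4, 70.6]
tool_rot: [-3.141, -0.0, 1.679]
ft_force: [0.3, 0.2, -1.4]
opening: 29.7
```

arm_command:
  rows:
    - [0, 0, 0.7, 0]
    - [0, 0, 0, 0]

```text
t: 17.7
ee_pos: [497.0, 87.3, 70.4]
tool_rot: [-3.141, -0.0, 1.679]
ft_force: [-1.8, -0.1, 3.4]
opening: 29.6
```

arm_command:
  rows:
    - [0.6, 0, -0.3, 0]
    - [0, 0, 0, 0]

```text
t: 17.95
ee_pos: [497.2, 87.8, 70.4]
tool_rot: [3.141, 0.0, 1.679]
ft_force: [-0.4, 0.0, 1.6]
opening: 29.6
```

arm_command:
  rows:
    - [0.6, 0, 0, 0]
    - [0, 0, 0, 0]

```text
t: 18.2
ee_pos: [497.2, 88.4, 70.4]
tool_rot: [3.141, 0.0, 1.679]
ft_force: [0.8, -1.1, 1.9]
opening: 29.9
```

arm_command:
  rows:
    - [0.6, 0, 0, 0]
    - [0, 0, 0, 0]

```text
t: 18.45
ee_pos: [497.1, 89.1, 70.4]
tool_rot: [3.141, 0.0, 1.679]
ft_force: [-0.0, -0.6, 1.7]
opening: 29.8
```

arm_command:
  rows:
    - [0.6, 0, 0, 0]
    - [0, 0, 0, 0]

```text
t: 18.7
ee_pos: [496.9, 89.7, 70.4]
tool_rot: [3.141, -0.0, 1.679]
ft_force: [0.5, -0.6, 1.9]
opening: 29.8
```

arm_command:
  rows:
    - [0.5, 0, 0, 0]
    - [0, 0, 0, 0]

```text
t: 18.95
ee_pos: [496.9, 90.0, 70.4]
tool_rot: [3.141, 0.0, 1.679]
ft_force: [0.6, -2.0, 2.6]
opening: 29.6
```

arm_command:
  rows:
    - [0.5, 0, 0, 0]
    - [0, 0, 0, 0]

```text
t: 19.2
ee_pos: [496.8, 90.1, 70.4]
tool_rot: [3.141, 0.001, 1.678]
ft_force: [0.3, -3.0, 2.2]
opening: 30.1
```

The sleeve is down on the rest and touching the anvil (-3 N). Now I'll slide it in along +x (tool +y), watching the force.

arm_command:
  rows:
    - [-0.2, 4, 0, 0]
    - [0, 6, 0, 0]
    - [0, 6, 0, 0]
    - [0, 4, 0, 0]
    - [0, 0, 0, 0]

```text
t: 19.82
ee_pos: [515.2, 92.0, 70.4]
tool_rot: [-3.138, -0.0, 1.678]
ft_force: [-3.4, -4.1, 7.4]
opening: 30.2
```

arm_command:
  rows:
    - [0, 2, 0, 0]
    - [0, 2, 0, 0]
    - [0, 2, 0, 0]

```text
t: 20.2
ee_pos: [520.2, 92.5, 70.4]
tool_rot: [-3.136, -0.0, 1.678]
ft_force: [-4.1, -3.3, 10.6]
opening: 29.8
```

arm_command:
  rows:
    - [0, 0, -0.5, 0]
    - [0, 1, 0, 0]
    - [0, 0, 0, 0]

```text
t: 20.58
ee_pos: [521.9, 92.8, 70.4]
tool_rot: [-3.138, 0.0, 1.679]
ft_force: [-3.2, -3.4, 5.6]
opening: 29.6
```

```bash
python3 - <<'E'
from fit import *
plan([536.35+1,92,70],1.678)
snap('wrist','w16')
im=cv2.imread('pics/w16.png')
cv2.imwrite('pics/w16a.png',cv2.resize(im[190:420,200:460],None,fx=3,fy=2.6,interpolation=cv2.INTER_CUBIC))
E
```

```text
t 20.57 pos [521.9  92.8  70.4] rot [-3.1379e+00  3.0000e-04  1.6786e+00] d [15.5 -0.8 -0.4] dyaw -0.001 F [-3.2 -3.4  5.6] M [-0.78  0.7   0.01] op 29.6
[[np.float64(-2.4), np.float64(15.3), np.float64(0.4), np.float64(0.0006)]]
```

View pics/w16a.png

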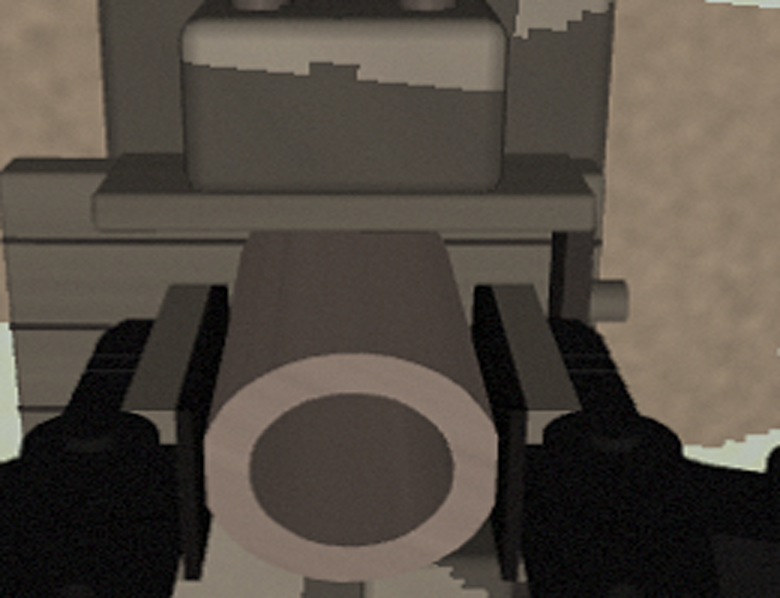

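arm_command:
  rows:
    - [0, 1.5, -0.2, 0]
    - [0, 1.5, 0, 0]
    - [0, 1.5, 0, 0]
  newtons: 60

```text
t: 21.0
ee_pos: [524.0, 93.0, 70.4]
tool_rot: [-3.132, -0.0, 1.679]
ft_force: [-9.9, -4.1, 12.9]
opening: 29.3
```

arm_command:
  rows:
    - [0, 1.5, 0, 0]
    - [0, 1.5, 0, 0]
    - [0, 0, 0, 0]

```text
t: 21.38
ee_pos: [524.4, 93.0, 70.4]
tool_rot: [-3.126, -0.001, 1.678]
ft_force: [-12.3, -4.5, 17.1]
opening: 29.5
```

arm_command:
  rows:
    - [0, 0, -1.0, 0]
    - [0, 0, 0, 0]

```text
t: 21.62
ee_pos: [524.4, 93.0, 70.5]
tool_rot: [-3.127, -0.001, 1.679]
ft_force: [-10.6, -3.6, 9.6]
opening: 29.7
```

```bash
python3 - <<'E'
from fit import *
plan([536.35+1,92,70],1.678)
s=ctrl.observe(); print(s['joint_torque'])
snap('wrist','w17'); snap('scene','s17')
im=cv2.imread('pics/w17.png')
cv2.imwrite('pics/w17a.png',cv2.resize(im[190:420,200:460],None,fx=3,fy=2.6,interpolation=cv2.INTER_CUBIC))
im=cv2.imread('pics/s17.png')
cv2.imwrite('pics/s17a.png',cv2.resize(im[150:260,300:440],None,fx=5,fy=5,interpolation=cv2.INTER_CUBIC))
E
```

```text
t 21.62 pos [524.4  93.   70.5] rot [-3.1271e+00 -5.0000e-04  1.6785e+00] d [12.9 -1.  -0.5] dyaw -0.001 F [-10.6  -3.6   9.6] M [-0.94  2.46 -0.  ] op 29.7
[[np.float64(-2.4), np.float64(12.7), np.float64(0.5), np.float64(0.0005)]]
[-1.07603811e+00 -3.11949492e+01  4.90742818e+00 -2.22386438e+01
 -1.03723057e+00 -3.36181976e+00  1.56796823e-02]
```

View pics/w17a.png

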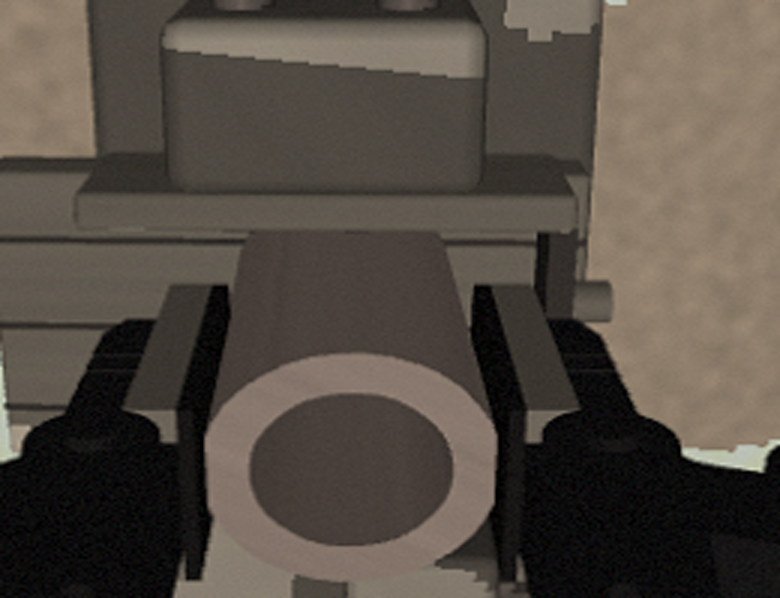

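View pics/s17a.png

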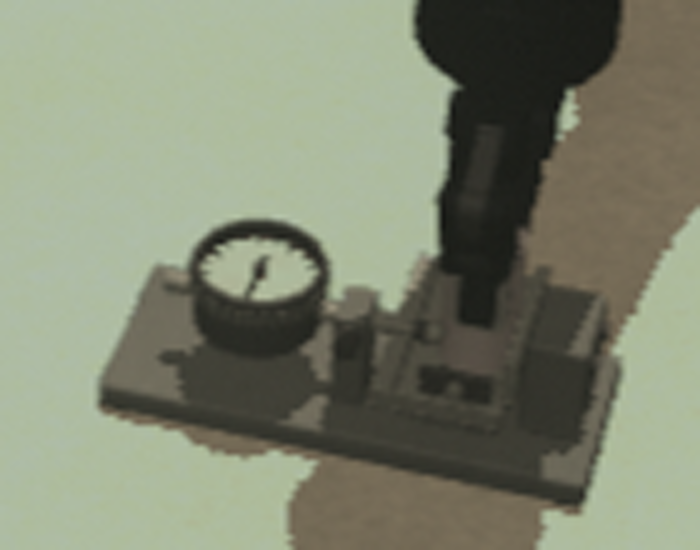

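arm_command:
  rows:
    - [0, 1, -0.3, 0]
    - [0, 1, 0, 0]
    - [0, 0, 0, 0]

```text
t: 22.1
ee_pos: [524.7, 93.1, 70.5]
tool_rot: [-3.123, -0.001, 1.678]
ft_force: [-12.6, -4.9, 12.7]
opening: 29.5
```

arm_command:
  rows:
    - [0, 1, -0.3, 0]
    - [0, 1, 0, 0]
    - [0, 0, 0, 0]

```text
t: 22.48
ee_pos: [525.9, 93.2, 70.6]
tool_rot: [-3.121, -0.001, 1.679]
ft_force: [-13.4, -3.3, 13.3]
opening: 29.6
```

arm_command:
  rows:
    - [0, 1, 0, 0]
    - [0, 1, 0, 0]
    - [0, 0, 0, 0]

```text
t: 22.85
ee_pos: [528.0, 93.5, 70.6]
tool_rot: [-3.121, -0.001, 1.679]
ft_force: [-12.8, -4.1, 12.9]
opening: 30.0
```

arm_command:
  rows:
    - [0, 1, 0, 0]
    - [0, 1, 0, 0]
    - [0, 0, 0, 0]

```text
t: 23.22
ee_pos: [530.4, 93.7, 70.6]
tool_rot: [-3.123, -0.001, 1.679]
ft_force: [-12.4, -4.3, 11.8]
opening: 29.5
```

arm_command:
  rows:
    - [0, 1, 0, 0]
    - [0, 1, 0, 0]
    - [0, 0, 0, 0]

```text
t: 23.6
ee_pos: [533.3, 94.1, 70.6]
tool_rot: [-3.125, -0.0, 1.679]
ft_force: [-12.3, -3.4, 8.6]
opening: 29.8
```

arm_command:
  rows:
    - [0, 0.7, 0, 0]
    - [0, 0, 0, 0]

```text
t: 23.85
ee_pos: [534.5, 94.2, 70.6]
tool_rot: [-3.126, -0.0, 1.679]
ft_force: [-10.0, -2.7, 7.1]
opening: 29.4
```

arm_command:
  rows:
    - [0, 0.5, 0, 0]
    - [0, 0, 0, 0]

```text
t: 24.1
ee_pos: [535.2, 94.3, 70.6]
tool_rot: [-3.126, -0.0, 1.679]
ft_force: [-9.4, -4.0, 7.8]
opening: 29.6
```

arm_command:
  rows:
    - [0, 0.5, 0, 0]
    - [0, 0, 0, 0]

```text
t: 24.35
ee_pos: [536.2, 94.3, 70.6]
tool_rot: [-3.128, -0.0, 1.679]
ft_force: [-9.0, -3.5, 6.3]
opening: 29.4
```

arm_command:
  rows:
    - [0, 0.5, 0, 0]
    - [0, 0, 0, 0]

```text
t: 24.6
ee_pos: [536.7, 94.4, 70.6]
tool_rot: [-3.128, 0.0, 1.679]
ft_force: [-9.5, -3.8, 6.6]
opening: 29.2
```

arm_command:
  rows:
    - [0, 0.5, 0, 0]
    - [0, 0, 0, 0]

```text
t: 24.85
ee_pos: [536.8, 94.4, 70.6]
tool_rot: [-3.126, -0.0, 1.679]
ft_force: [-9.6, -3.3, 8.3]
opening: 29.3
```

arm_command:
  rows:
    - [0, 0.6, 0, 0]
    - [0, 0, 0, 0]

```text
t: 25.1
ee_pos: [536.8, 94.4, 70.6]
tool_rot: [-3.125, -0.0, 1.679]
ft_force: [-11.1, -4.1, 8.5]
opening: 29.8
```

arm_command:
  rows:
    - [0, 0.6, 0, 0]
    - [0, 0, 0, 0]

```text
t: 25.35
ee_pos: [536.9, 94.4, 70.6]
tool_rot: [-3.124, -0.001, 1.679]
ft_force: [-10.5, -3.8, 11.0]
opening: 29.6
```

```bash
python3 - <<'E'
from fit import *
plan([536.35+1,92,70],1.678)
snap('wrist','w18'); snap('scene','s18')
im=cv2.imread('pics/w18.png')
cv2.imwrite('pics/w18a.png',cv2.resize(im[190:420,200:460],None,fx=3,fy=2.6,interpolation=cv2.INTER_CUBIC))
im=cv2.imread('pics/s18.png')
cv2.imwrite('pics/s18a.png',cv2.resize(im[150:260,300:440],None,fx=5,fy=5,interpolation=cv2.INTER_CUBIC))
E
```

```text
t 25.35 pos [536.9  94.4  70.6] rot [-3.1239e+00 -5.0000e-04  1.6788e+00] d [ 0.5 -2.4 -0.6] dyaw -0.001 F [-10.5  -3.8  11. ] M [-0.96  2.86  0.06] op 29.6
[[np.float64(-2.5), np.float64(0.2), np.float64(0.6), np.float64(0.0008)]]
```

View pics/w18a.png

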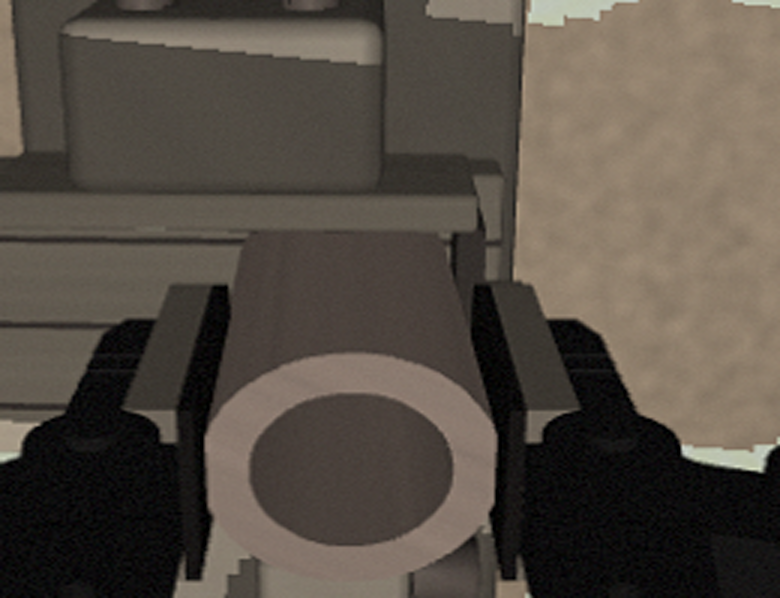

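View pics/s18a.png

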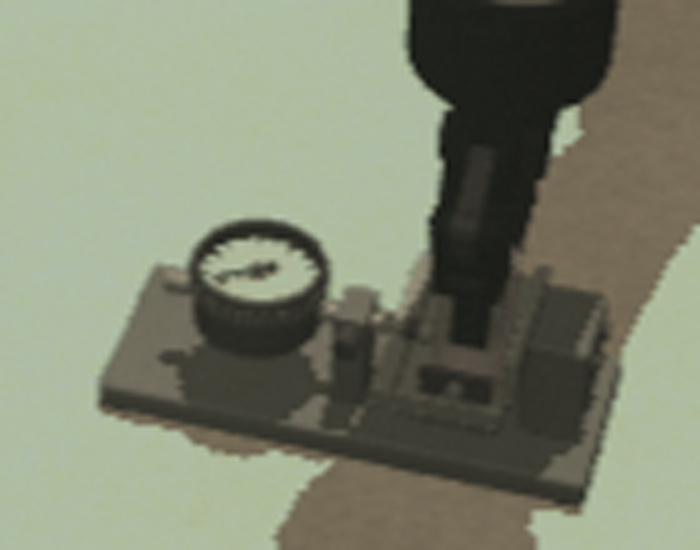

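The sleeve has stopped on the backstop: x holds at 536.8 although I kept commanding forward. The load has tilted the tool by about 0.018 rad, so I'll take off the load before letting go.

arm_command:
  rows:
    - [-0.3, -1.0, 0, 0]
    - [0, -1.0, 0, 0]
    - [0, 0, 0, 0]

```text
t: 25.82
ee_pos: [536.7, 94.4, 70.6]
tool_rot: [-3.128, -0.0, 1.679]
ft_force: [-7.9, -2.3, 6.5]
opening: 29.8
```

arm_command:
  rows:
    - [-0.3, -1.0, 0, 0]
    - [0, -1.0, 0, 0]
    - [0, 0, 0, 0]

```text
t: 26.2
ee_pos: [536.6, 94.3, 70.6]
tool_rot: [-3.133, 0.0, 1.679]
ft_force: [-4.9, -2.7, 0.8]
opening: 29.4
```

arm_command:
  rows:
    - [-0.3, -1.0, 0, 0]
    - [0, -1.0, 0.3, 0]
    - [0, 0, 0, 0]

```text
t: 26.58
ee_pos: [536.5, 94.3, 70.7]
tool_rot: [-3.137, 0.0, 1.679]
ft_force: [-4.7, -0.8, -7.3]
opening: 29.5
```

arm_command:
  rows:
    - [0, -0.7, 0.5, 0]
    - [0, 0, 0, 0]

```text
t: 26.82
ee_pos: [536.5, 94.3, 70.8]
tool_rot: [-3.138, -0.0, 1.679]
ft_force: [-4.1, -0.8, -7.8]
opening: 29.2
```

arm_command:
  rows:
    - [0, -0.3, 0.8, 0]
    - [0, 0, 0.8, 0]
    - [0, 0, 0, 0]

```text
t: 27.2
ee_pos: [536.6, 94.3, 70.7]
tool_rot: [-3.138, -0.001, 1.679]
ft_force: [-7.8, -1.3, 0.5]
opening: 29.4
```

arm_command:
  rows:
    - [0, -0.3, 0.5, 0]
    - [0, 0, 0, 0]
    - [0, 0, 0, 0]

```text
t: 27.58
ee_pos: [536.6, 94.2, 70.6]
tool_rot: [-3.139, -0.001, 1.679]
ft_force: [-8.2, -0.5, 3.1]
opening: 29.5
```

arm_command:
  rows:
    - [0, -0.5, 0, 0]
    - [0, 0, 0, 0]
    - [0, 0, 0, 0]
    - [0, 0, 0, 0]
  claw: 50

```text
t: 28.08
ee_pos: [538.2, 94.2, 70.2]
tool_rot: [3.139, -0.0, 1.679]
ft_force: [-0.1, -0.4, 0.2]
opening: 50.0
```

```bash
python3 - <<'E'
from fit import *
plan([536.35+1,92,70],1.678)
snap('wrist','w19')
im=cv2.imread('pics/w19.png')
cv2.imwrite('pics/w19a.png',cv2.resize(im[190:420,200:460],None,fx=3,fy=2.6,interpolation=cv2.INTER_CUBIC))
E
```

```text
t 28.07 pos [538.2  94.2  70.2] rot [ 3.1394e+00 -2.0000e-04  1.6789e+00] d [-0.8 -2.2 -0.2] dyaw -0.001 F [-0.1 -0.4  0.2] M [ 0.01 -0.05 -0.02] op 50.0
[[np.float64(-2.1), np.float64(-1.1), np.float64(0.2), np.float64(0.0009)]]
```

View pics/w19a.png

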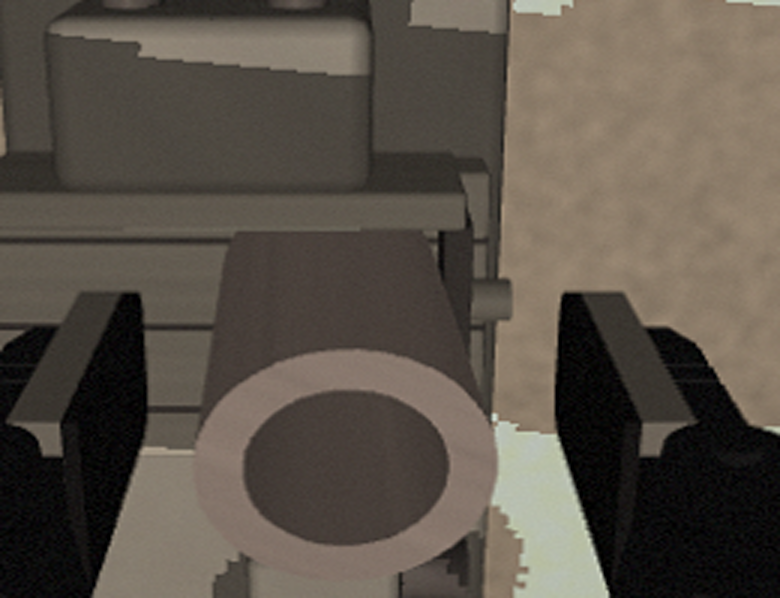

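Released. I'll rise straight up and check how it sits.

arm_command:
  rows:
    - [0, 0, -15, 0]
    - [0, 0, -30, 0]
    - [0, 0, -40, 0]
    - [0, 0, 0, 0]
    - [0, 0, 0, 0]

```text
t: 28.75
ee_pos: [536.9, 94.1, 155.0]
tool_rot: [3.141, -0.001, 1.679]
ft_force: [-0.1, -0.1, 0.1]
opening: 50.1
```

```bash
python3 - <<'E'
from fit import *
plan([536.35+1,92,70],1.678)
snap('wrist','w20'); snap('scene','s20')
im=cv2.imread('pics/w20.png')
cv2.imwrite('pics/w20a.png',cv2.resize(im[190:420,200:460],None,fx=3,fy=2.6,interpolation=cv2.INTER_CUBIC))
im=cv2.imread('pics/s20.png')
cv2.imwrite('pics/s20a.png',cv2.resize(im[150:260,300:440],None,fx=5,fy=5,interpolation=cv2.INTER_CUBIC))
E
```

```text
t 28.75 pos [536.9  94.1 155. ] rot [ 3.1413e+00 -6.0000e-04  1.6788e+00] d [  0.4  -2.1 -85. ] dyaw -0.001 F [-0.1 -0.1  0.1] M [-0.    0.   -0.06] op 50.1
[[np.float64(-1.0), np.float64(0.1), np.float64(42.5), np.float64(0.0004)], [np.float64(-1.0), np.float64(0.1), np.float64(42.5), np.float64(0.0004)]]
```

View pics/w20.png

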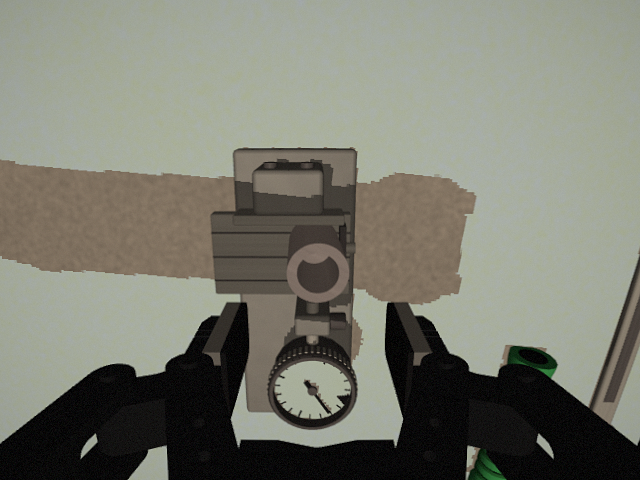

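View pics/s20a.png

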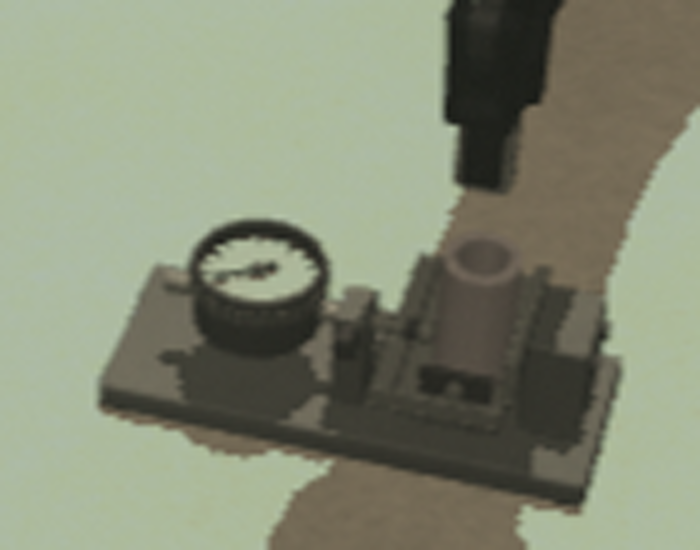

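```bash
python3 - <<'E'
from h import *
im=cv2.imread('pics/w20.png')
cv2.imwrite('pics/w20a.png',cv2.resize(im[200:310,200:365],None,fx=4.8,fy=4.8,interpolation=cv2.INTER_CUBIC))
cv2.imwrite('pics/w20b.png',cv2.resize(im[335:435,260:365],None,fx=5.5,fy=5.5,interpolation=cv2.INTER_CUBIC))
E
```

```text
(no output)
```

View pics/w20a.png

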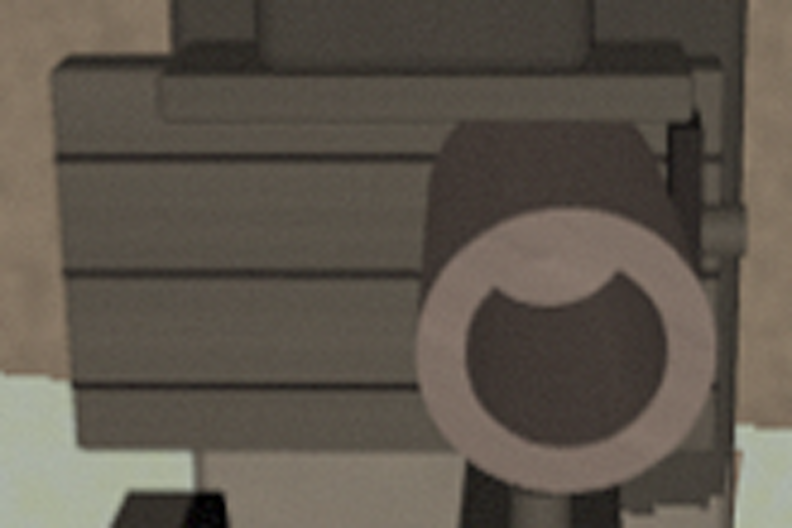

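View pics/w20b.png

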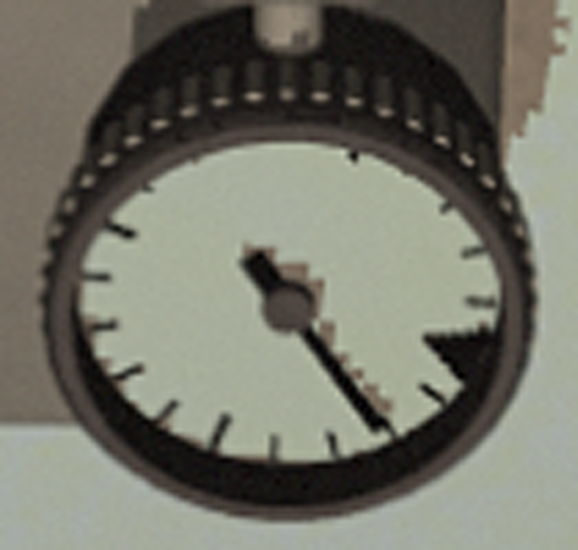

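```bash
python3 - <<'E'
from fit import *
from ang import run
p=load('w20'); a=lambda u,v:(200+u/4.8,200+v/4.8)
run('w20',(260,335),5.5,[(250,255),(380,430)],[])
g=lambda u,v,z: onz(p,260+u/5.5,335+v/5.5,z)
# arrow: face centre from ticks opposite: (95,277)?
for z in (69,):
    A=g(460,358,z); B=g(105,325,z)
    print('arrow-ish',A)
pts=[((-45,30,64),a(160,121)),((18,30,64),a(693,121)),((-64,-22,40),a(79,447)),((-64,32,40),a(52,66)),((24,32,40),a(722,60))]
P=np.array([x for x,_ in pts],float);U=np.array([y for _,y in pts])
r=least_squares(lambda q:(proj(p,C2W(q,P))-U).ravel(),[536,78,.107],loss='soft_l1');print(r.x,r.fun.reshape(-1,2).round(2).tolist())
for q in (r.x,[536.35,77.6,.1072]):
    S=onz(p,*a(566.5,350.5),100); c,s=np.cos(q[2]),np.sin(q[2]); d=S-[q[0],q[1],0]
    print('sleeve top in comp',c*d[0]+s*d[1],-s*d[0]+c*d[1])
E
```

```text
needle [array([ 0.9038, 27.9001])]
arrow-ish [564.34310906  -2.25057839  69.        ]
[5.36205313e+02 7.82238229e+01 1.12293953e-01] [[-0.03, 0.27], [0.08, -0.23], [-0.25, 0.59], [-0.83, -0.51], [1.33, 0.04]]
sleeve top in comp 2.8833152247889595 14.472246858146306
sleeve top in comp 2.732446388252631 15.122469160047974
```

```bash
python3 - <<'E'
from fit import *
p=load('w20'); q=[536.3,77.8,.108]
im=cv2.imread('pics/w20.png'); big=cv2.resize(im[200:310,200:365],None,fx=4.8,fy=4.8,interpolation=cv2.INTER_CUBIC)
t=np.linspace(0,2*np.pi,90)
def draw(xc,yc,z,r,col):
    P=C2W(q,np.c_[xc+r*np.cos(t),yc+r*np.sin(t),np.full(90,z)]); u=(proj(p,P)-200)*4.8
    cv2.polylines(big,[u.round().astype(int)],True,col,1)
for z,r in ((100,15.5),(100,10.5),(40,10.5),(40,15.5)): draw(1,14.5,z,r,(0,255,0))
def line(A,B,col):
    u=(proj(p,C2W(q,np.array([A,B],float)))-200)*4.8; cv2.line(big,tuple(u[0].round().astype(int)),tuple(u[1].round().astype(int)),col,1)
line((16.5,-3,52),(16.5,27,52),(0,0,255)); line((-45,30,64),(18,30,64),(0,0,255)); line((-64,-22,40),(-64,32,40),(255,0,0)); line((24,-22,40),(24,32,40),(255,0,0)); line((-64,-22,40),(24,-22,40),(255,0,0))
cv2.imwrite('pics/w20c.png',big)
E
```

```text
(no output)
```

View pics/w20c.png

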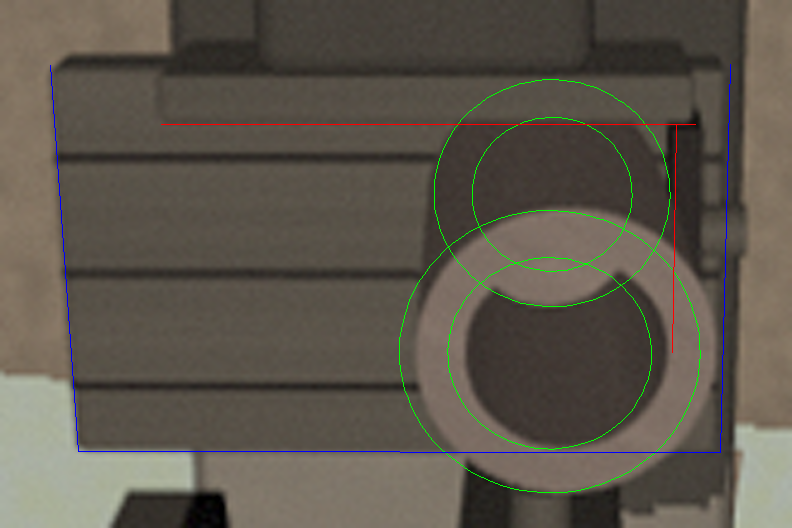

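The bezel looks untouched, but the overlay shows the foot home and the top leaning about 1.7 mm to +x. The arm's load springing off at release probably caused that. I'll square it up by pressing down lightly on the rim with the finger tips.

```bash
python3 - <<'E'
from fit import *
p=load('w20'); S=onz(p,200+566.5/4.8,200+350.5/4.8,100); print(S,tt(p,S))
E
```

```text
[537.44873548  92.92801739 100.        ] [-0.98495046  0.51435653 54.94586802]
```

arm_command:
  rows:
    - [-1, 0.5, 20, 0]
    - [0, 0, 22, 0]
    - [0, 0, 8, 0]
    - [0, 0, 0, 0]
    - [0, 0, 0, 0]
  claw: 24

```text
t: 29.48
ee_pos: [538.2, 92.9, 104.9]
tool_rot: [3.141, 0.0, 1.679]
ft_force: [-0.1, 0.5, 0.3]
opening: 23.9
```

arm_command:
  rows:
    - [0, 0, 1.5, 0]
    - [0, 0, 1.5, 0]
    - [0, 0, 0, 0]

```text
t: 29.85
ee_pos: [537.7, 93.1, 101.8]
tool_rot: [3.141, -0.0, 1.679]
ft_force: [0.4, 0.6, -0.4]
opening: 24.0
```

arm_command:
  rows:
    - [0, 0, 1, 0]
    - [0, 0, 1, 0]
    - [0, 0, 0, 0]

```text
t: 30.22
ee_pos: [537.4, 93.2, 100.5]
tool_rot: [-3.14, -0.001, 1.679]
ft_force: [-2.4, 0.2, 6.6]
opening: 23.9
```

arm_command:
  rows:
    - [0, 0, 0.7, 0]
    - [0, 0, 0, 0]

```text
t: 30.48
ee_pos: [537.4, 93.2, 100.4]
tool_rot: [-3.14, -0.001, 1.679]
ft_force: [-2.7, -0.4, 10.2]
opening: 23.8
```

arm_command:
  rows:
    - [0, 0, 0.8, 0]
    - [0, 0, 0, 0]

```text
t: 30.72
ee_pos: [537.4, 93.2, 100.2]
tool_rot: [-3.139, -0.002, 1.679]
ft_force: [-6.7, -0.9, 14.2]
opening: 24.1
```

arm_command:
  rows:
    - [0, 0, 0.8, 0]
    - [0, 0, 0, 0]

```text
t: 30.98
ee_pos: [537.3, 93.2, 100.1]
tool_rot: [-3.139, -0.003, 1.679]
ft_force: [-6.9, 0.5, 17.9]
opening: 23.7
```

arm_command:
  rows:
    - [0, -1, 0.3, 0]
    - [0, -1, 0.3, 0]
    - [0, 0, 0, 0]

```text
t: 31.35
ee_pos: [536.8, 93.2, 100.0]
tool_rot: [3.141, -0.003, 1.678]
ft_force: [-4.8, -0.6, 18.7]
opening: 23.7
```

arm_command:
  rows:
    - [0, -0.5, 0.3, 0]
    - [0, 0, 0, 0]

```text
t: 31.6
ee_pos: [536.8, 93.1, 100.0]
tool_rot: [3.14, -0.003, 1.678]
ft_force: [-4.9, -1.3, 18.4]
opening: 23.7
```

arm_command:
  rows:
    - [0, -1, 0, 0]
    - [0, -1, 0, 0]
    - [0, 0, 0, 0]

```text
t: 31.98
ee_pos: [536.4, 93.1, 100.0]
tool_rot: [3.136, -0.002, 1.679]
ft_force: [-2.6, -0.2, 15.4]
opening: 24.1
```

arm_command:
  rows:
    - [0, -0.5, 0, 0]
    - [0, 0, 0, 0]

```text
t: 32.22
ee_pos: [536.3, 93.1, 100.0]
tool_rot: [3.135, -0.002, 1.679]
ft_force: [-0.5, -0.3, 14.9]
opening: 24.0
```

arm_command:
  rows:
    - [0, 0, -5, 0]
    - [0, 0, -25, 0]
    - [0, 0, -25, 0]
    - [0, 0, 0, 0]
    - [0, 0, 0, 0]

```text
t: 32.85
ee_pos: [531.8, 92.5, 150.6]
tool_rot: [-3.14, 0.0, 1.679]
ft_force: [-0.6, 0.7, -0.5]
opening: 23.9
```

```bash
cat > chk.py <<'E'
from fit import *
import sys
def chk(n,q=[536.3,77.8,.108],r0=190,c0=200,h=120,w=165,f=4.8,xs=1):
    snap('wrist',n); p=load(n); im=cv2.imread(f'pics/{n}.png'); big=cv2.resize(im[r0:r0+h,c0:c0+w],None,fx=f,fy=f,interpolation=cv2.INTER_CUBIC)
    t=np.linspace(0,2*np.pi,90)
    pr=lambda P:((proj(p,C2W(q,np.array(P,float)))-[c0,r0])*f).round().astype(int)
    for z,r in ((100,15.5),(100,10.5),(40,15.5)):
        cv2.polylines(big,[pr(np.c_[xs+r*np.cos(t),14.5+r*np.sin(t),np.full(90,z)])],True,(0,255,0),1)
    for A,B,c in (((16.5,-3,52),(16.5,27,52),(0,0,255)),((-45,30,64),(18,30,64),(0,0,255)),((-64,-22,40),(-64,32,40),(255,0,0)),((24,-22,40),(24,32,40),(255,0,0)),((-64,-22,40),(24,-22,40),(255,0,0))):
        u=pr([A,B]); cv2.line(big,tuple(map(int,u[0])),tuple(map(int,u[1])),c,1)
    cv2.imwrite(f'pics/{n}c.png',big)
E
python3 - <<'E'
from chk import *
plan([537,93,155],1.678)
chk('w21')
E
```

```text
t 32.85 pos [531.8  92.5 150.6] rot [-3.140e+00  1.000e-04  1.679e+00] d [5.2 0.5 4.4] dyaw -0.001 F [-0.6  0.7 -0.5] M [-0.01  0.01 -0.  ] op 23.9
[[np.float64(-0.1), np.float64(5.2), np.float64(-4.4), np.float64(0.001)]]
```

View pics/w21c.png

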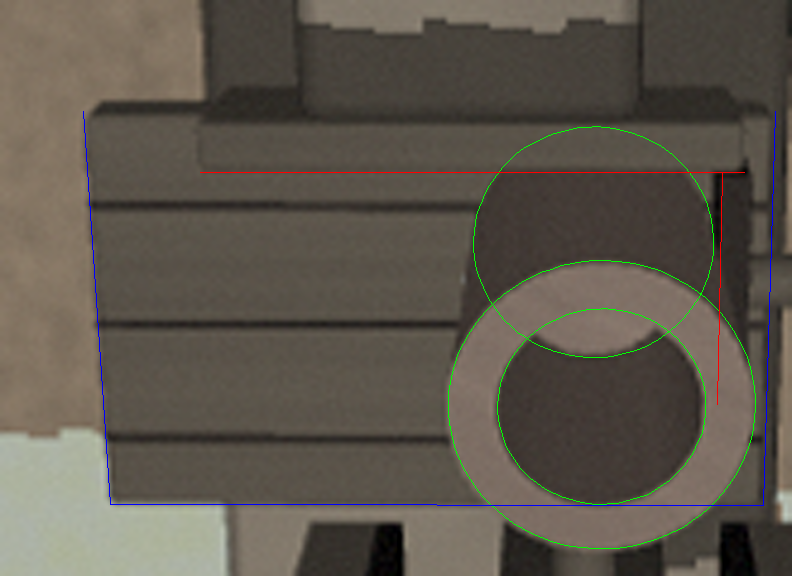

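The rim now matches the upright, seated model to about a pixel (0.2 mm). To be sure the foot is home against the backstop, I'll give it one light low nudge with shut fingers from the front.

```bash
python3 - <<'E'
from fit import *
q=[536.3,77.8,.108]
t=C2W(q,[-46,11,150])[0]; plan(t,.108)
E
```

```text
t 32.9 pos [531.6  92.4 150.2] rot [-3.1393e+00  5.0000e-04  1.6790e+00] d [-42.2  -8.6  -0.2] dyaw -1.571 F [-0.  -0.9  0.5] M [-0.02  0.01  0.04] op 23.9
[[np.float64(-0.4), np.float64(-4.8), np.float64(0.0), np.float64(0.1746)], [np.float64(-1.3), np.float64(-4.6), np.float64(0.0), np.float64(0.1746)], [np.float64(-2.0), np.float64(-4.3), np.float64(0.0), np.float64(0.1746)], [np.float64(-2.8), np.float64(-3.9), np.float64(0.0), np.float64(0.1746)], [np.float64(-3.4), np.float64(-3.4), np.float64(0.0), np.float64(0.1746)]]
[[np.float64(-3.9), np.float64(-2.7), np.float64(0.0), np.float64(0.1746)], [np.float64(-4.4), np.float64(-2.0), np.float64(0.0), np.float64(0.1746)], [np.float64(-4.6), np.float64(-1.2), np.float64(0.0), np.float64(0.1746)], [np.float64(-4.8), np.float64(-0.4), np.float64(0.0), np.float64(0.1746)]]
```

arm_command:
  rows:
    - [-0.4, -4.8, 0, 0.1745]
    - [-1.3, -4.6, 0, 0.1745]
    - [-2.0, -4.3, 0, 0.1745]
    - [-2.8, -3.9, 0, 0.1745]
    - [-3.4, -3.4, 0, 0.1745]
  claw: 0

```text
t: 33.52
ee_pos: [508.0, 87.5, 150.2]
tool_rot: [-3.141, 0.002, 0.801]
ft_force: [0.1, 0.1, 0.1]
opening: -0.0
```

arm_command:
  rows:
    - [-3.9, -2.7, 0, 0.1745]
    - [-4.4, -2.0, 0, 0.1745]
    - [-4.6, -1.2, 0, 0.1745]
    - [-4.8, -0.4, 0, 0.1745]
    - [0, 0, 0, 0]

```text
t: 34.15
ee_pos: [489.2, 83.6, 150.3]
tool_rot: [3.14, 0.002, 0.11]
ft_force: [0.0, -0.3, 0.0]
opening: -0.0
```

```bash
python3 - <<'E'
from fit import *
q=[536.3,77.8,.108]
snap('wrist','w22')
t=C2W(q,[-46,11,57])[0]; plan(t,.108,step=30)
E
```

```text
t 34.2 pos [489.7  83.8 150.6] rot [3.1406e+00 1.6000e-03 1.1140e-01] d [ -0.3  -0.  -93.6] dyaw -0.003 F [ 0.1  0.4 -0.3] M [ 0.03 -0.04  0.02] op 0.2
[[np.float64(-0.1), np.float64(-0.0), np.float64(23.4), np.float64(0.0009)], [np.float64(-0.1), np.float64(-0.0), np.float64(23.4), np.float64(0.0009)], [np.float64(-0.1), np.float64(-0.0), np.float64(23.4), np.float64(0.0009)], [np.float64(-0.1), np.float64(-0.0), np.float64(23.4), np.float64(0.0009)]]
```

View pics/w22.png

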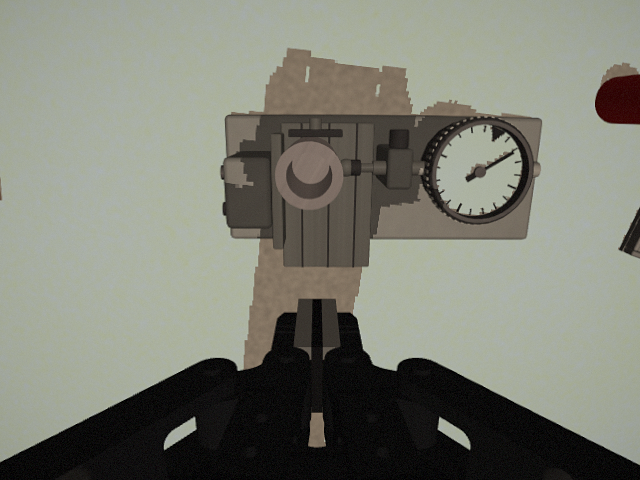

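The view from +x shows the shut fingers in front of the rest and the sleeve at (309,175), standing between the anvil and the contact point. Going down.

arm_command:
  rows:
    - [0, 0, 30, 0]
    - [0, 0, 35, 0]
    - [0, 0, 20, 0]
    - [0, 0, 8, 0]
    - [0, 0, 0, 0]

```text
t: 34.83
ee_pos: [490.5, 83.7, 58.2]
tool_rot: [3.141, 0.001, 0.109]
ft_force: [0.4, 0.9, 0.1]
opening: 0.2
```

```bash
python3 - <<'E'
from fit import *
q=[536.3,77.8,.108]
snap('wrist','w23')
t=C2W(q,[-25.5,11,57])[0]; plan(t,.108,step=30)
E
```

```text
t 34.88 pos [491.   83.8  58.8] rot [ 3.1416e+00 -7.0000e-04  1.0890e-01] d [18.7  2.2 -1.8] dyaw -0.001 F [ 0.  -0.3 -0.3] M [-0.01 -0.02  0.01] op 0.1
[[np.float64(18.9), np.float64(-0.1), np.float64(1.8), np.float64(0.0009)]]
```

View pics/w23.png

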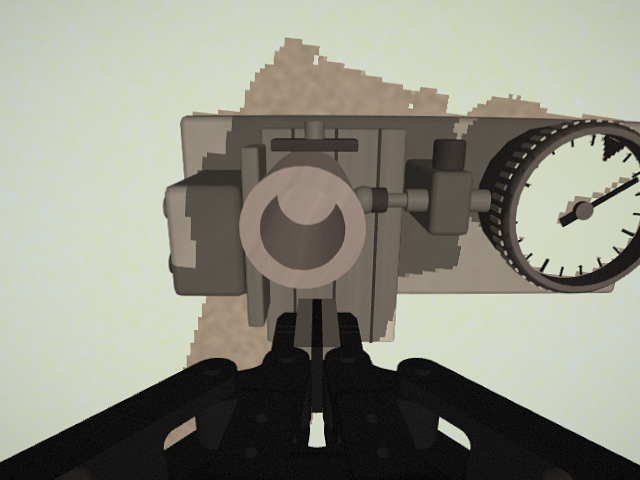

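arm_command:
  rows:
    - [5, 0, 1, 0]
    - [6, 0, 0, 0]
    - [4, 0, 0, 0]
    - [0, 0, 0, 0]

```text
t: 35.38
ee_pos: [506.1, 85.6, 57.7]
tool_rot: [3.141, -0.001, 0.109]
ft_force: [0.4, -0.4, -0.0]
opening: 0.2
```

arm_command:
  rows:
    - [1, 0, 0, 0]
    - [1, 0, 0, 0]
    - [0, 0, 0, 0]

```text
t: 35.75
ee_pos: [507.3, 85.7, 57.4]
tool_rot: [-3.142, 0.0, 0.108]
ft_force: [0.3, 1.0, 0.7]
opening: -0.1
```

arm_command:
  rows:
    - [1, 0, 0, 0]
    - [1, 0, 0, 0]
    - [0, 0, 0, 0]

```text
t: 36.12
ee_pos: [508.5, 86.0, 57.2]
tool_rot: [-3.141, 0.002, 0.108]
ft_force: [-1.8, 1.2, 0.7]
opening: 0.4
```

arm_command:
  rows:
    - [1, 0, 0, 0]
    - [0, 0, 0, 0]

```text
t: 36.38
ee_pos: [509.9, 86.3, 57.3]
tool_rot: [-3.141, 0.001, 0.109]
ft_force: [-3.2, 0.0, 0.1]
opening: 0.1
```

arm_command:
  rows:
    - [0.8, 0, 0, 0]
    - [0, 0, 0, 0]

```text
t: 36.62
ee_pos: [510.5, 86.4, 57.3]
tool_rot: [-3.141, 0.001, 0.109]
ft_force: [-4.7, 0.3, 0.8]
opening: 0.1
```

arm_command:
  rows:
    - [0.8, 0, 0, 0]
    - [0, 0, 0, 0]

```text
t: 36.88
ee_pos: [510.7, 86.4, 57.2]
tool_rot: [-3.141, 0.003, 0.109]
ft_force: [-5.6, 1.9, 3.2]
opening: -0.0
```

arm_command:
  rows:
    - [0.8, 0, 0, 0]
    - [0, 0, 0, 0]

```text
t: 37.12
ee_pos: [510.7, 86.4, 57.0]
tool_rot: [-3.141, 0.004, 0.109]
ft_force: [-6.8, 0.5, 3.3]
opening: -0.0
```

arm_command:
  rows:
    - [0.8, 0, 0, 0]
    - [0, 0, 0, 0]

```text
t: 37.38
ee_pos: [510.9, 86.3, 56.8]
tool_rot: [-3.141, 0.006, 0.108]
ft_force: [-6.4, 1.7, 3.4]
opening: 0.1
```

arm_command:
  rows:
    - [0.8, 0, 0, 0]
    - [0, 0, 0, 0]

```text
t: 37.62
ee_pos: [510.9, 86.4, 56.6]
tool_rot: [-3.14, 0.007, 0.109]
ft_force: [-8.3, 0.9, 4.5]
opening: 0.0
```

arm_command:
  rows:
    - [0.8, 0, 0, 0]
    - [0, 0, 0, 0]

```text
t: 37.88
ee_pos: [511.0, 86.4, 56.4]
tool_rot: [-3.14, 0.009, 0.109]
ft_force: [-9.6, 1.4, 5.3]
opening: 0.4
```

```bash
python3 - <<'E'
from fit import *
snap('wrist','w24')
plan([512,86,57],.108,step=30)
E
```

```text
t 37.92 pos [511.   86.4  56.4] rot [-3.1403  0.0088  0.1086] d [ 1.  -0.4  0.6] dyaw -0.001 F [-8.5 -0.   4.1] M [0.12 1.78 0.08] op 0.0
[[np.float64(1.0), np.float64(0.5), np.float64(-0.6), np.float64(0.0006)]]
```

View pics/w24.png

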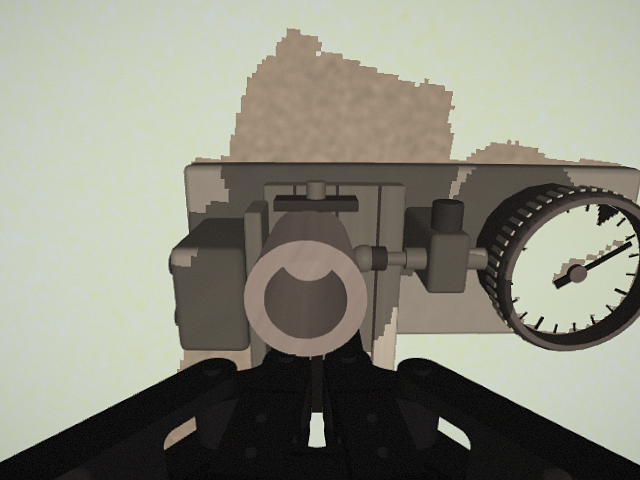

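It has stalled against the backstop at about 10 N. Backing off, rising and checking.

arm_command:
  rows:
    - [-3, 0, 0, 0]
    - [-5, 0, 0, 0]
    - [-10, 0, 0, 0]
    - [-8, 0, 0, 0]
    - [0, 0, -40, 0]

```text
t: 38.55
ee_pos: [485.8, 83.1, 95.7]
tool_rot: [3.14, 0.006, 0.108]
ft_force: [0.9, 0.6, -0.2]
opening: -0.0
```

arm_command:
  rows:
    - [0, 0, -50, 0]
    - [0, 0, 0, 0]
    - [0, 0, 0, 0]
    - [0, 0, 0, 0]

```text
t: 39.05
ee_pos: [488.0, 83.6, 146.3]
tool_rot: [3.141, 0.002, 0.108]
ft_force: [-0.5, -0.6, -0.6]
opening: -0.2
```

```bash
python3 - <<'E'
from chk import *
plan([512,86,150],.108,step=30)
chk('w25',r0=70,c0=215,h=220,w=180,f=3.6)
snap('scene','s25')
im=cv2.imread('pics/w25.png'); cv2.imwrite('pics/w25d.png',cv2.resize(im[90:260,400:570],None,fx=4,fy=4,interpolation=cv2.INTER_CUBIC))
E
```

```text
t 39.05 pos [488.   83.6 146.3] rot [3.141e+00 2.500e-03 1.083e-01] d [24.   2.4  3.7] dyaw -0.0 F [-0.5 -0.6 -0.6] M [-0.01  0.01  0.03] op -0.2
[[np.float64(24.2), np.float64(0.2), np.float64(-3.7), np.float64(0.0003)]]
```

View pics/w25c.png

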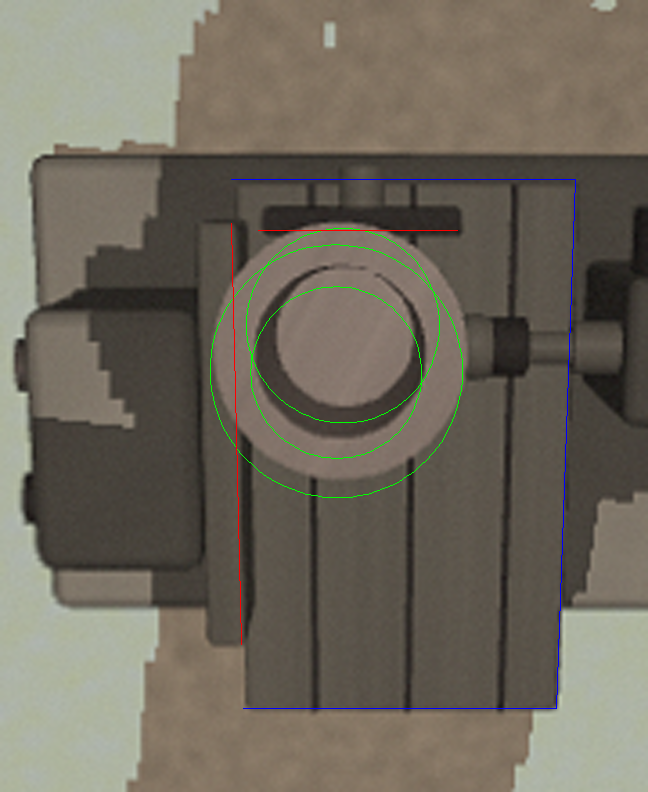

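View pics/w25d.png

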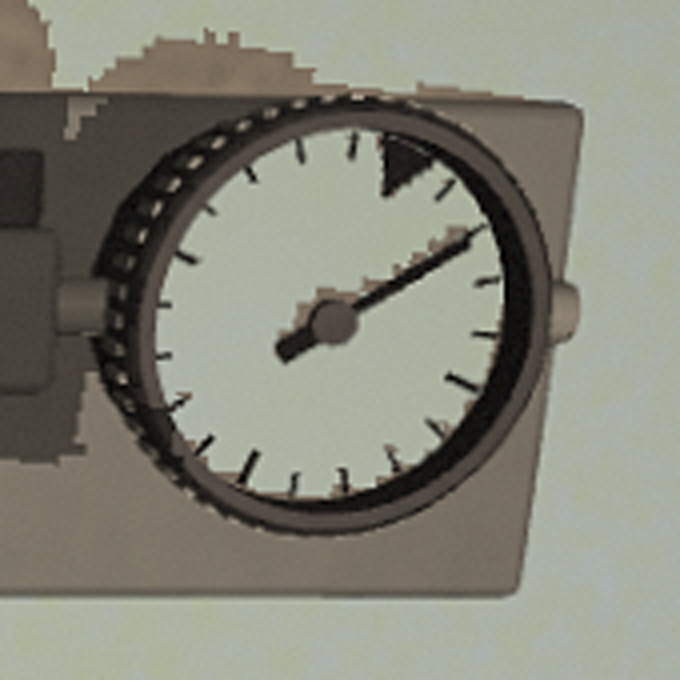

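```bash
cat > ov.py <<'E'
from fit import *
def ov(n,q=(536.3,77.8,.108),r0=70,c0=215,h=220,w=180,f=3.6,circ=(),save=None):
    p=load(n); im=cv2.imread(f'pics/{n}.png'); big=cv2.resize(im[r0:r0+h,c0:c0+w],None,fx=f,fy=f,interpolation=cv2.INTER_CUBIC)
    t=np.linspace(0,2*np.pi,90)
    pr=lambda P:((proj(p,C2W(q,np.array(P,float)))-[c0,r0])*f).round().astype(int)
    for x,y,z,r in circ: cv2.polylines(big,[pr(np.c_[x+r*np.cos(t),y+r*np.sin(t),np.full(90,z)])],True,(0,255,0),1)
    for A,B,c in (((16.5,-3,52),(16.5,27,52),(0,0,255)),((-45,30,64),(18,30,64),(0,0,255)),((-64,-22,40),(-64,32,40),(255,0,0)),((24,-22,40),(24,32,40),(255,0,0)),((-64,-22,40),(24,-22,40),(255,0,0))):
        u=pr([A,B]); cv2.line(big,tuple(map(int,u[0])),tuple(map(int,u[1])),c,1)
    cv2.imwrite(f'pics/{save}.png',big)
E
python3 - <<'E'
from ov import *
C=[(1,14.5,100,15.5),(1,14.5,100,10.5),(1,14.5,40,10.5),(1,14.5,40,15.5)]
ov('w22',circ=C,save='o22')
ov('w9',q=(519.9,-184.5,0),r0=100,c0=265,h=110,w=110,f=6,circ=[(0,0,64,15.5),(0,0,64,10.5),(0,0,4,10.5),(0,0,4,15.5),(0,0,20,10.5)],save='o9')
E
```

```text
(no output)
```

View pics/o22.png

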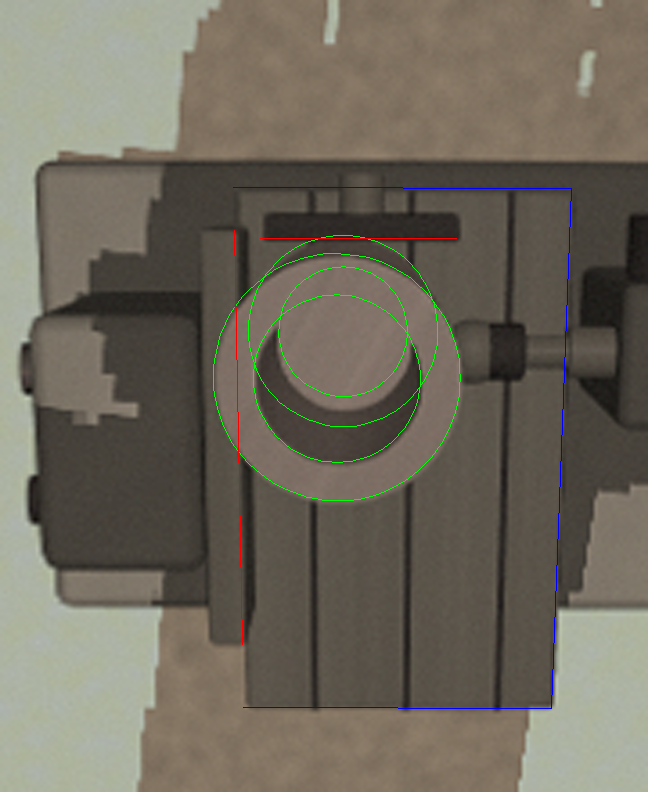

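View pics/o9.png

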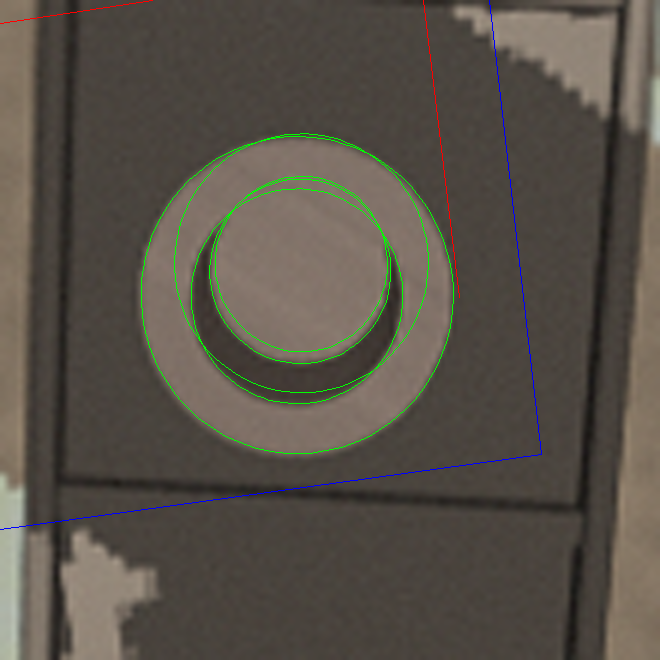

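My nudge was a mistake. The fingers pushed at z = 57, above the 52 mm blade, and tipped the sleeve over the blade's edge, so the rim is now about 2.6 mm forward. Before the nudge (o22) it was upright and home. I'll square it again the way that worked.

```bash
python3 - <<'E'
from fit import *
p=load('w25'); S=onz(p,309.7,167.2,100); print(S)
plan([S[0],S[1],146],1.679)
E
```

```text
[538.64464516  92.00920595 100.        ]
t 39.15 pos [488.2  83.4 146.3] rot [3.1406e+00 2.3000e-03 1.0820e-01] d [50.4  8.6 -0.3] dyaw 1.571 F [ 0.5 -0.6 -0.3] M [-0.05  0.01 -0.01] op 0.1
[[np.float64(5.7), np.float64(-0.3), np.float64(0.0), np.float64(-0.1745)], [np.float64(5.6), np.float64(0.6), np.float64(0.0), np.float64(-0.1745)], [np.float64(5.4), np.float64(1.6), np.float64(0.0), np.float64(-0.1745)], [np.float64(5.1), np.float64(2.5), np.float64(0.0), np.float64(-0.1745)], [np.float64(4.6), np.float64(3.4), np.float64(0.0), np.float64(-0.1745)]]
[[np.float64(3.9), np.float64(4.1), np.float64(0.0), np.float64(-0.1745)], [np.float64(3.1), np.float64(4.7), np.float64(0.0), np.float64(-0.1745)], [np.float64(2.3), np.float64(5.2), np.float64(0.0), np.float64(-0.1745)], [np.float64(1.3), np.float64(5.5), np.float64(0.0), np.float64(-0.1745)]]
```

arm_command:
  rows:
    - [5.7, -0.3, 0, -0.1745]
    - [5.6, 0.6, 0, -0.1745]
    - [5.4, 1.6, 0, -0.1745]
    - [5.1, 2.5, 0, -0.1745]
    - [4.6, 3.4, 0, -0.1745]
  claw: 24

```text
t: 39.78
ee_pos: [516.8, 88.2, 146.5]
tool_rot: [-3.141, 0.002, 0.986]
ft_force: [0.0, 0.7, -0.9]
opening: 23.8
```

arm_command:
  rows:
    - [3.9, 4.1, 0, -0.1745]
    - [3.1, 4.7, 0, -0.1745]
    - [2.3, 5.2, 0, -0.1745]
    - [1.3, 5.5, 0, -0.1745]
    - [0, 0, 0, 0]

```text
t: 40.4
ee_pos: [539.4, 92.0, 146.6]
tool_rot: [-3.14, 0.001, 1.676]
ft_force: [0.8, 0.0, 0.1]
opening: 24.2
```

```bash
python3 - <<'E'
from ov import *
snap('wrist','w26')
C=[(1,14.5,100,15.5),(1,14.5,100,10.5),(1,14.5,40,15.5)]
ov('w26',r0=190,c0=200,h=120,w=165,f=4.8,circ=C,save='o26')
plan([538.2,92.5,104],1.679)
E
```

```text
t 40.45 pos [539.1  92.  146.7] rot [-3.1400e+00  5.0000e-04  1.6754e+00] d [ -0.9   0.5 -42.7] dyaw 0.004 F [-1.2 -1.1 -0.1] M [ 0.03 -0.    0.  ] op 24.1
[[np.float64(0.6), np.float64(-0.8), np.float64(42.7), np.float64(-0.0036)]]
```

View pics/o26.png

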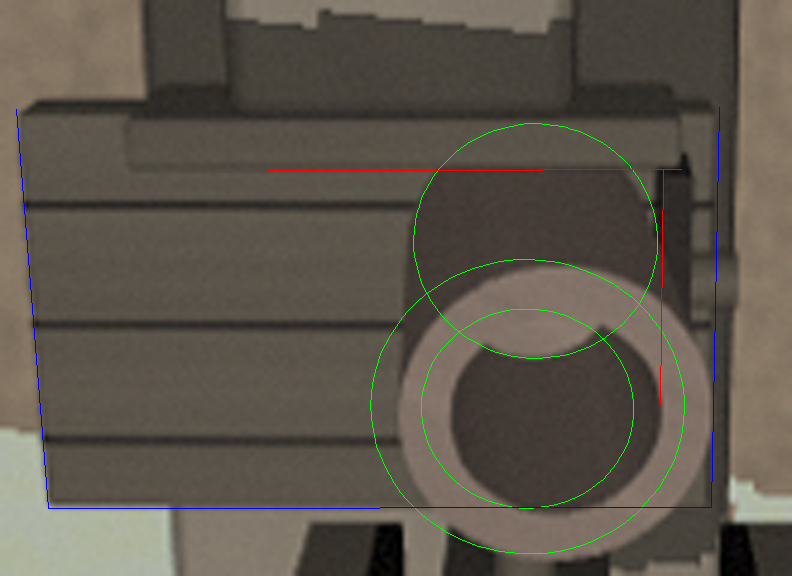

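I'll re-grip with the tool exactly upright so the parallel pads stand the sleeve up. Then I'll seat it, take the side load down to zero and only then release.

arm_command:
  rows:
    - [2.4, -2.0, 0, -0.003]
    - [0, 0, 25, 0]
    - [0, 0, 30, 0]
    - [0, 0, 18, 0]
    - [0, 0, 0, 0]
  claw: 52

```text
t: 41.08
ee_pos: [535.7, 94.3, 73.1]
tool_rot: [-3.138, 0.001, 1.681]
ft_force: [-0.6, 1.0, 0.5]
opening: 52.2
```

```bash
python3 - <<'E'
from fit import *
plan([536.8,94.2,70.5],1.679)
snap('wrist','w27')
E
```

```text
t 41.08 pos [535.7  94.3  73.1] rot [-3.1380e+00  1.0000e-03  1.6814e+00] d [ 1.1 -0.1 -2.6] dyaw -0.002 F [-0.6  1.   0.5] M [-0.02  0.    0.03] op 52.2
[[np.float64(-0.2), np.float64(1.1), np.float64(2.6), np.float64(0.0024)]]
```

View pics/w27.png

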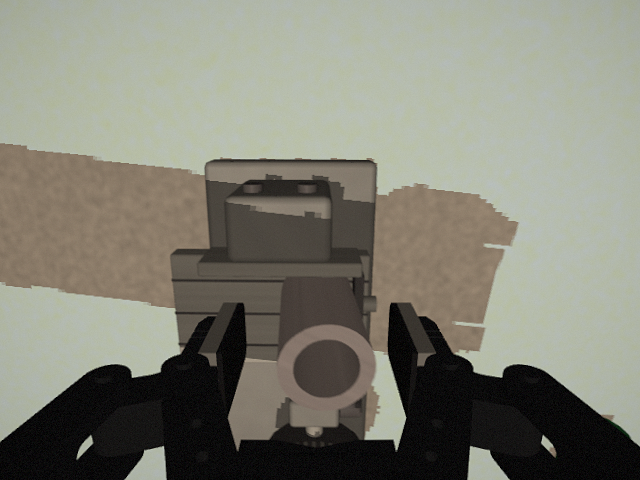

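arm_command:
  rows:
    - [0, 0.6, 1.5, 0.002]
    - [0, 0, 0, 0]

```text
t: 41.38
ee_pos: [538.8, 94.8, 73.9]
tool_rot: [3.14, -0.0, 1.68]
ft_force: [0.3, 0.5, -0.7]
opening: 52.1
```

arm_command:
  rows:
    - [0, 0, 0, 0]
    - [0, 0, 0, 0]
    - [0, 0, 0, 0]
    - [0, 0, 0, 0]
  claw: 20
  newtons: 50

```text
t: 41.88
ee_pos: [537.3, 94.7, 73.6]
tool_rot: [-3.14, -0.001, 1.68]
ft_force: [-3.5, 0.9, 5.8]
opening: 29.6
```

```bash
python3 - <<'E'
from fit import *
plan([536.8,94.2,70.5],1.679)
snap('wrist','w28')
E
```

```text
t 41.88 pos [537.3  94.7  73.6] rot [-3.1400e+00 -9.0000e-04  1.6798e+00] d [-0.5 -0.5 -3.1] dyaw -0.001 F [-3.5  0.9  5.8] M [-0.11  0.61  0.03] op 29.6
[[np.float64(-0.5), np.float64(-0.5), np.float64(3.1), np.float64(0.0008)]]
```

View pics/w28.png

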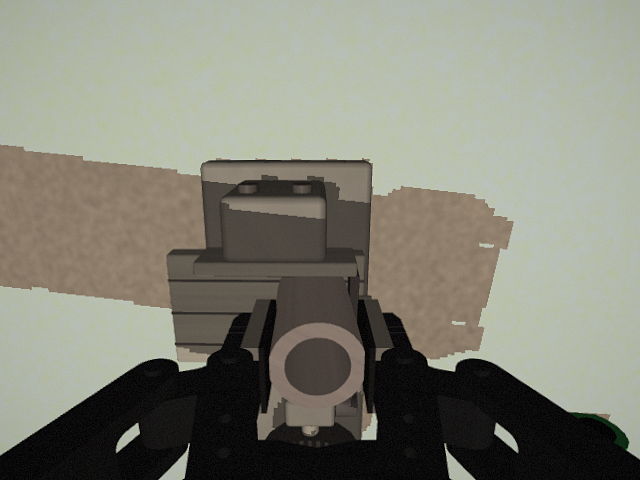

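arm_command:
  rows:
    - [0, 1, 0.5, 0]
    - [0, 0, 0, 0]

```text
t: 42.18
ee_pos: [537.4, 94.7, 73.6]
tool_rot: [-3.138, -0.002, 1.68]
ft_force: [-6.1, -0.9, 10.6]
opening: 29.5
```

arm_command:
  rows:
    - [0, 1, 0, 0]
    - [0, 0, 0, 0]

```text
t: 42.42
ee_pos: [537.5, 94.7, 73.6]
tool_rot: [-3.136, -0.002, 1.68]
ft_force: [-7.1, -1.0, 12.6]
opening: 30.1
```

arm_command:
  rows:
    - [0, 1, 0, 0]
    - [0, 1, -0.3, 0]
    - [0, 0, 0, 0]

```text
t: 42.8
ee_pos: [537.7, 94.8, 73.6]
tool_rot: [-3.131, -0.002, 1.68]
ft_force: [-10.1, 0.2, 15.0]
opening: 29.5
```

arm_command:
  rows:
    - [0, 0.8, 0, 0]
    - [0, 0, 0, 0]

```text
t: 43.05
ee_pos: [537.8, 94.8, 73.6]
tool_rot: [-3.13, -0.002, 1.68]
ft_force: [-11.5, -1.2, 16.9]
opening: 30.0
```

arm_command:
  rows:
    - [0, -1.2, 0, 0]
    - [0, -1.2, 0, 0]
    - [0, -1.2, 0, 0]
    - [0, 0, 0, 0]

```text
t: 43.55
ee_pos: [537.5, 94.7, 73.6]
tool_rot: [-3.138, -0.001, 1.68]
ft_force: [-5.2, -0.5, 9.7]
opening: 29.5
```

arm_command:
  rows:
    - [0, -1.0, 0, 0]
    - [0, 0, 0, 0]

```text
t: 43.8
ee_pos: [537.4, 94.7, 73.6]
tool_rot: [-3.14, -0.001, 1.68]
ft_force: [-3.6, -0.5, 7.6]
opening: 29.7
```

arm_command:
  rows:
    - [0, -0.8, 0, 0]
    - [0, 0, 0, 0]

```text
t: 44.05
ee_pos: [537.4, 94.7, 73.6]
tool_rot: [-3.141, -0.001, 1.68]
ft_force: [-1.5, -0.8, 5.5]
opening: 29.9
```

arm_command:
  rows:
    - [0, -0.6, 0, 0]
    - [0, 0, 0, 0]

```text
t: 44.3
ee_pos: [537.3, 94.7, 73.6]
tool_rot: [3.141, -0.001, 1.68]
ft_force: [-1.4, -0.5, 5.6]
opening: 29.8
```

arm_command:
  rows:
    - [0, -0.4, 0, 0]
    - [0, 0, 0, 0]
  newtons: 20

```text
t: 44.55
ee_pos: [537.2, 94.7, 73.6]
tool_rot: [3.14, -0.0, 1.68]
ft_force: [0.6, -0.1, 4.5]
opening: 29.6
```

arm_command:
  rows:
    - [0, 0, 0, 0]
    - [0, 0, 0, 0]
    - [0, 0, 0, 0]
  claw: 50

```text
t: 44.92
ee_pos: [536.0, 94.4, 72.4]
tool_rot: [-3.141, 0.0, 1.68]
ft_force: [0.1, -0.3, 0.1]
opening: 49.9
```

arm_command:
  rows:
    - [0, 0, -15, 0]
    - [0, 0, -30, 0]
    - [0, 0, -33, 0]
    - [0, 0, 0, 0]
    - [0, 0, 0, 0]

```text
t: 45.55
ee_pos: [536.1, 94.6, 151.0]
tool_rot: [3.142, -0.0, 1.68]
ft_force: [-0.4, 0.8, -0.7]
opening: 50.0
```

```bash
python3 - <<'E'
from ov import *
snap('wrist','w29')
C=[(1,14.5,100,15.5),(1,14.5,100,10.5),(1,14.5,40,15.5)]
ov('w29',r0=190,c0=200,h=120,w=165,f=4.8,circ=C,save='o29')
plan([538.2,92.5,150],1.679)
E
```

```text
t 45.6 pos [535.6  94.4 150.3] rot [-3.1403 -0.      1.6799] d [ 2.6 -1.9 -0.3] dyaw -0.001 F [-0.8 -0.1  0.3] M [0.02 0.06 0.  ] op 49.9
[[np.float64(-2.2), np.float64(2.4), np.float64(0.3), np.float64(0.0009)]]
```

View pics/o29.png

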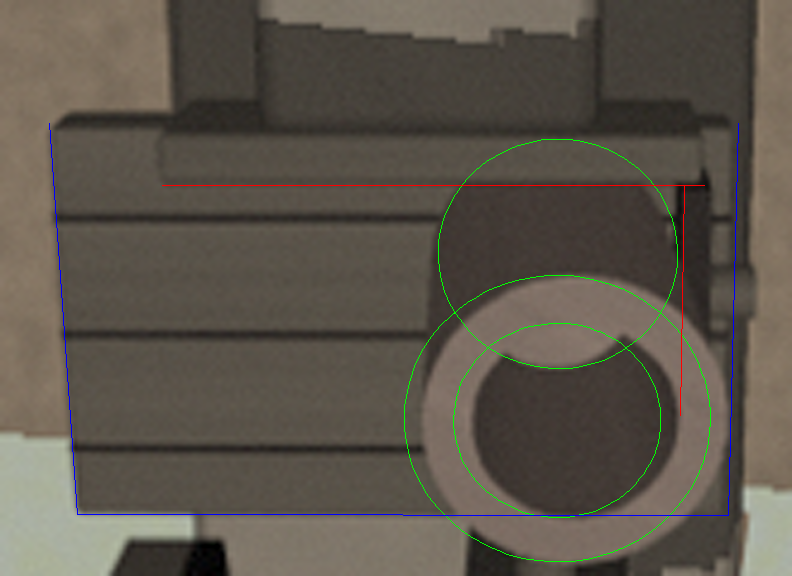

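The foot is home, but the rim is still about 1.9 mm forward, so the grip alone does not square it. Pressing on the rim and drawing it back did work, so I'll repeat that.

```bash
python3 - <<'E'
from fit import *
p=load('w29'); S=onz(p,319.8,277.3,100); print(S,tt(p,S))
E
```

```text
[537.54003024  92.77341178 100.        ] [-1.71914585  1.36706473 50.95259807]
```

arm_command:
  rows:
    - [-1.5, 1.4, 20, 0]
    - [0, 0, 20, 0]
    - [0, 0, 6, 0]
    - [0, 0, 0, 0]
    - [0, 0, 0, 0]
  claw: 24
  newtons: 40

```text
t: 46.22
ee_pos: [538.3, 93.0, 105.0]
tool_rot: [3.141, 0.0, 1.68]
ft_force: [-0.0, -0.1, 1.1]
opening: 23.8
```

arm_command:
  rows:
    - [0, 0, 1.5, 0]
    - [0, 0, 1.5, 0]
    - [0, 0, 1, 0]
    - [0, 0, 0, 0]

```text
t: 46.72
ee_pos: [538.0, 93.1, 101.2]
tool_rot: [3.142, -0.0, 1.68]
ft_force: [-1.9, 0.0, 2.4]
opening: 23.8
```

arm_command:
  rows:
    - [0, -0.3, 1, 0]
    - [0, -0.3, 1, 0]
    - [0, -0.4, 0.8, 0]
    - [0, 0, 0, 0]

```text
t: 47.22
ee_pos: [536.6, 92.8, 100.1]
tool_rot: [-3.14, -0.002, 1.679]
ft_force: [-5.3, -0.5, 15.6]
opening: 24.1
```

arm_command:
  rows:
    - [0, -1, 0.2, 0]
    - [0, -1, 0.2, 0]
    - [0, 0, 0, 0]

```text
t: 47.6
ee_pos: [536.1, 92.8, 100.0]
tool_rot: [3.14, -0.001, 1.679]
ft_force: [-3.5, -1.6, 14.9]
opening: 24.0
```

arm_command:
  rows:
    - [0, -0.7, 0, 0]
    - [0, -0.7, 0, 0]
    - [0, 0, 0, 0]

```text
t: 47.98
ee_pos: [535.9, 92.7, 100.0]
tool_rot: [3.137, -0.001, 1.679]
ft_force: [-1.9, -0.4, 12.0]
opening: 23.9
```

arm_command:
  rows:
    - [0, -0.6, 0.3, 0]
    - [0, 0, 0, 0]

```text
t: 48.22
ee_pos: [535.8, 92.7, 100.0]
tool_rot: [3.136, -0.001, 1.68]
ft_force: [-1.4, -0.5, 11.9]
opening: 23.8
```

arm_command:
  rows:
    - [0, 0, -5, 0]
    - [0, 0, -25, 0]
    - [0, 0, -25, 0]
    - [0, 0, 0, 0]
    - [0, 0, 0, 0]

```text
t: 48.85
ee_pos: [532.1, 92.7, 151.4]
tool_rot: [-3.14, 0.0, 1.68]
ft_force: [-0.4, -0.4, -0.2]
opening: 23.7
```

```bash
python3 - <<'E'
from ov import *
snap('wrist','w30'); snap('scene','s30')
C=[(1,14.5,100,15.5),(1,14.5,100,10.5),(1,14.5,40,15.5)]
ov('w30',r0=190,c0=200,h=120,w=165,f=4.8,circ=C,save='o30')
plan([538.2,92.5,150],1.679)
E
```

```text
t 48.95 pos [531.7  92.5 150.9] rot [-3.1391e+00  6.0000e-04  1.6800e+00] d [ 6.5  0.  -0.9] dyaw -0.001 F [-0.1 -0.2  0.2] M [-0.07 -0.05 -0.01] op 24.0
[[np.float64(-0.7), np.float64(6.4), np.float64(0.9), np.float64(0.001)]]
```

View pics/o30.png

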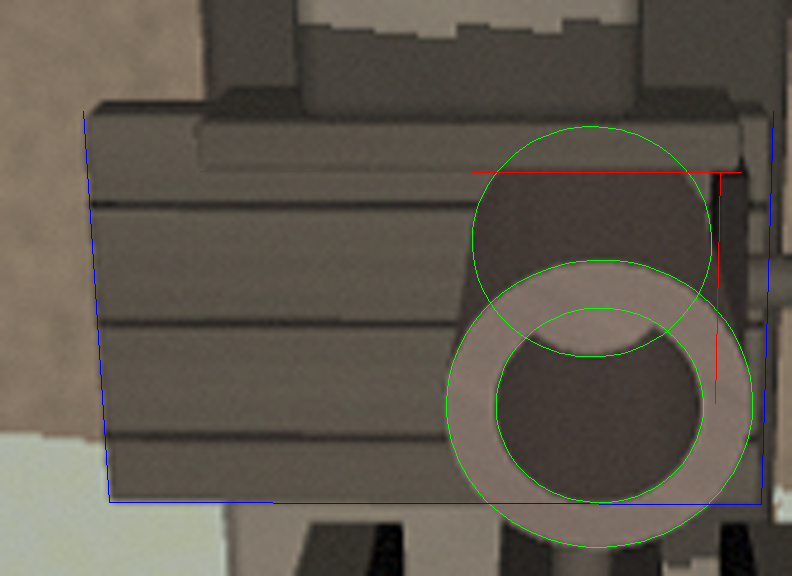

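The rim and foot now both match the upright, seated model to under a pixel. I'll take a last look from the +x side while retreating, to check the bezel, the backstop gap and the tray.

arm_command:
  rows:
    - [-0.4, -4.8, -3, 0.1745]
    - [-1.3, -4.6, 0, 0.1745]
    - [-2.0, -4.3, 0, 0.1745]
    - [-2.8, -3.9, 0, 0.1745]
    - [-3.4, -3.4, 0, 0.1745]

```text
t: 49.58
ee_pos: [508.4, 87.5, 154.2]
tool_rot: [-3.141, 0.002, 0.802]
ft_force: [0.8, -0.3, -0.3]
opening: 23.7
```

arm_command:
  rows:
    - [-3.9, -2.7, 0, 0.1745]
    - [-4.4, -2.0, 0, 0.1745]
    - [-4.6, -1.2, 0, 0.1745]
    - [-4.8, -0.4, 0, 0.1745]
    - [0, 0, 0, 0]

```text
t: 50.2
ee_pos: [489.6, 83.7, 154.3]
tool_rot: [3.141, 0.002, 0.111]
ft_force: [0.2, 0.1, 1.1]
opening: 23.9
```

```bash
python3 - <<'E'
from ov import *
snap('wrist','w31'); snap('top','t31'); 
C=[(1,14.5,100,15.5),(1,14.5,100,10.5),(1,14.5,55,10.5)]
ov('w31',circ=C,save='o31')
s=ctrl.observe(); print(s['t'],s['ee_pos'])
im=cv2.imread('pics/w31.png'); cv2.imwrite('pics/w31d.png',cv2.resize(im[90:260,400:570],None,fx=4,fy=4,interpolation=cv2.INTER_CUBIC))
a=cv2.resize(cv2.imread('pics/t31.png')[225:335,240:470],None,fx=3.4,fy=3.4,interpolation=cv2.INTER_CUBIC); cv2.imwrite('pics/t31c.png',a)
im=cv2.imread('pics/s30.png'); cv2.imwrite('pics/s30c.png',cv2.resize(im[150:260,200:440],None,fx=3.3,fy=3.3,interpolation=cv2.INTER_CUBIC))
E
```

```text
50.3 [490.39492263  83.96606805 154.79789173]
```

View pics/o31.png

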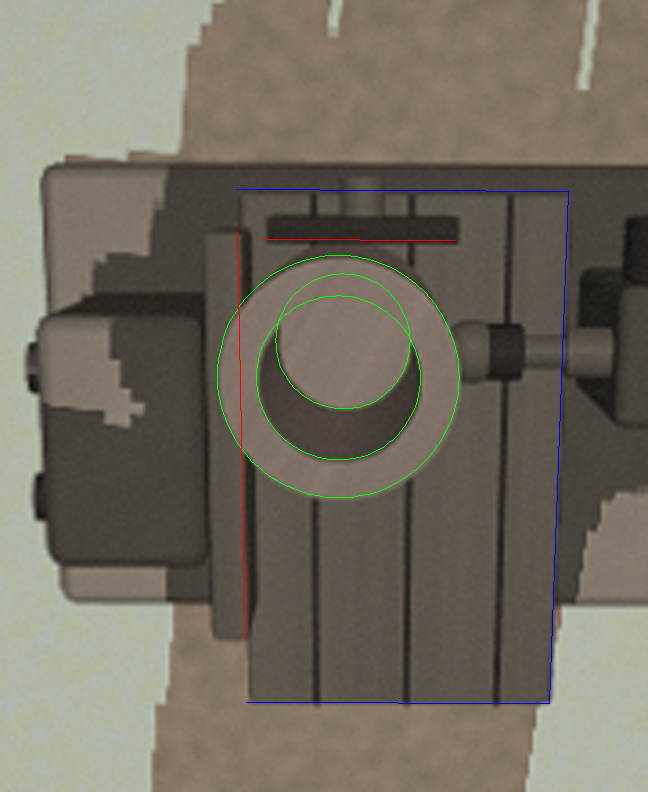

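View pics/w31d.png

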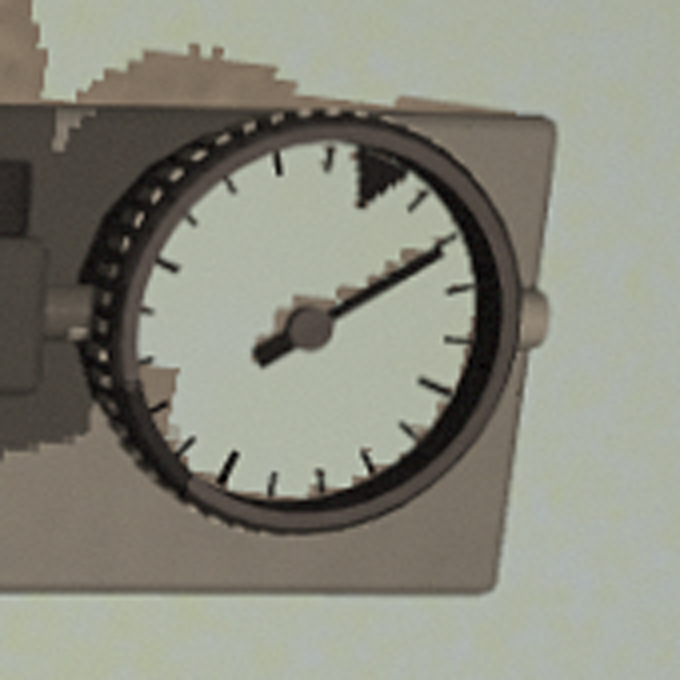

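View pics/s30c.png

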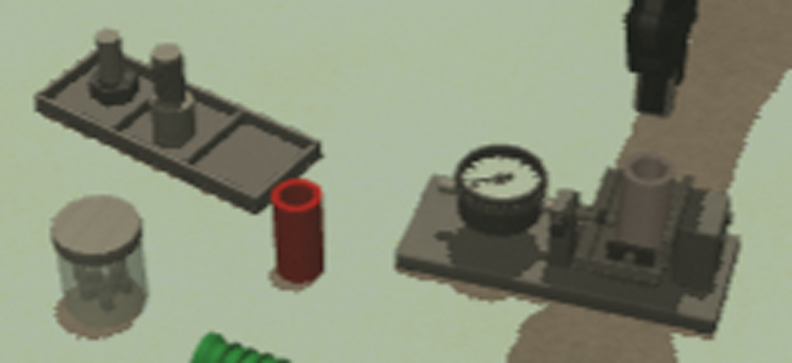

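All checks agree. The rim and bore floor match the seated model to under a pixel. The needle stands just past two divisions from the zero arrowhead, and geometry predicts about 2.08 for the 31 mm sleeve. The pin stands upright in the middle bay. Handing in.

```bash
python3 -c "
from rig import ctrl
print(ctrl.hand_in())"
```

```text
the job is handed in; nothing more can be done
None
```

The job is done and handed in at about 50 s of the 67 s allowed, with the robot touching nothing.

- **Zeroing:** I turned the bezel about 0.76 rad clockwise and let go. With the setting pin still in place, needle and arrowhead agreed to about 0.006 rad.
- **Setting pin:** it is standing upright in the tray's middle bay, confirmed in the wrist and scene pictures.
- **Sleeve:** it is on the work rest, slid in past the contact point and released against backstop and anvil. The final overlays from two sides match an upright, fully home sleeve to under a pixel, about 0.2 mm. The needle reads just past two divisions from zero; about 2.08 is what geometry predicts, which also suggests the bezel did not move.

**What went wrong on the way:**
- After the first release the sleeve leaned about 1.7 mm forward at the rim. I squared it by pressing lightly on the rim and drawing it back.
- I then nudged it from the front to be sure it was home. That pushed above the backstop blade and tipped it again, by about 2.6 mm.
- Re-gripping left it about 1.9 mm forward, and a second press and draw stood it upright.
- The force on the tool stayed under about 20 N throughout.

**Limits:** the gap to the backstop was judged from pictures only, so a few tenths of a millimetre cannot be ruled out. With the pin in, the needle stood at about 0.39 rad instead of the roughly 0.6 that the geometry gives; I zeroed on the needle as it stood.

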